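# Pack the forming jig and lock it

## Task

Get the forming jig ready for pressing: pull its bolt knob straight out to the on detent and leave it out, lift out the plaster disc left in the nest and set it down flat, same side up, on the bench clear of the jig, then stack the steel parts squarely in the nest, first the grooved die body, then every spacer disc that lies on the bench, then the bossed top disc, boss up. When the whole pack lies flat in the nest, push the knob fully in so that the bolt crosses the pack, and let go. Do not disturb the tin, the wooden clamp and the tweezers.

Things in the scene. Friction and masses are not known exactly. Their poses are not given: they have to be found in the camera images.
- plaster_disc: white plaster disc, 23 mm diameter, 9 mm high, lying on the nest's floor at the start; origin: centre of its underside, z up
- forming_jig: steel jig fixed to the bench; origin on the bench under the nest's axis, z up, -x toward its knob (roughly to the robot). Base plate 116 x 62 x 8 mm. The nest is two upright V jaws at +x and -x, 56 mm high, flared at the top, round a 43 mm circle (parts: 40 mm); at +y and -y it is open over its whole height for fingers, 15 mm either side of its middle. See nest and knob
- nest (a point): centre of the nest's floor, 8 mm over the bench; axes as those of the jig (z up). The bolt's guide, 24 x 33 mm and 74 mm high over the bench, stands 53 mm from here toward the jig's -x
- knob (a point): centre of the bolt's black round push-pull knob, 63 mm over the bench: a cylinder 24 mm in diameter, 18 mm long, along the jig's x axis, 92 mm from the nest's axis toward -x when in, 122 mm when out; moves with the bolt. When in, a gap of 18 mm with only a 10 mm rod lies between knob and guide
- draw_bolt (a joint): travel of the bolt, m: 0 = pushed fully in, its bar, underside 60 mm over the bench, lies across the front of the nest (tip 5 mm short of the axis) and blocks it; 0.030 = pulled straight out along the jig's -x to its on detent, nest clear. A small brass throw-over weight beside the guide falls with it to either end and helps keep it there; about 5 N moves it
- die_body: steel die body, the tallest disc: 40 mm diameter, 14 mm high, a groove round its side and a shallow dish in its top; origin: centre of its underside, z up
- top_disc: steel top disc: 40 mm diameter, 6 mm thick, with a boss 16 mm in diameter and 4 mm high in the middle of its upper side; origin: centre of its underside, z up
- spacer_0: plain flat steel spacer disc, 40 mm diameter, 6 mm thick (two to four are there, all alike, either side up); origin: its middle, 3 mm over its underside
- spacer_1: plain flat steel spacer disc, 40 mm diameter, 6 mm thick (two to four are there, all alike, either side up); origin: its middle, 3 mm over its underside
- spacer_2: plain flat steel spacer disc, 40 mm diameter, 6 mm thick (two to four are there, all alike, either side up); origin: its middle, 3 mm over its underside
- spacer_3: plain flat steel spacer disc, 40 mm diameter, 6 mm thick (two to four are there, all alike, either side up); origin: its middle, 3 mm over its underside
- findings_tin: round white tin with a lid, 76 x 70 x 29 mm; only to be left alone; origin: centre of its underside
- ring_clamp: wooden hand clamp lying down, 30 x 150 x 31 mm; only to be left alone; origin: centre of its underside
- tweezers: steel tweezers lying down, 13 x 122 x 8 mm; only to be left alone; origin: centre of its underside
Things that resemble listed ones, but are neither listed nor needed, are in the scene too. What is shaped like the spacer_2 but black is not meant. Leave any blue look-alike of the die_body alone.

How it is judged (in metres and radians):
On the way, in this order (a step that is already met when the one before it is completed fails the run):
1. the knob is pulled out to its on detent (more than 26 of 30 mm) (value of joint draw_bolt above 0.026 m), for 0.3 s.
2. with the knob out, the plaster disc lies flat on the bench, clear of the jig (value of joint draw_bolt above 0.026 m and height (world z) of plaster_disc below 0.005 m and angle between plaster_disc's own z axis and vertical below 0.1 rad and horizontal distance between plaster_disc and nest above 0.045 m and linear speed of plaster_disc below 0.03 m/s), for 0.2 s.
3. with the knob out, the die body lies flat on the nest's floor (value of joint draw_bolt above 0.026 m and horizontal distance between die_body and nest below 0.004 m and angle between die_body's own z axis and vertical below 0.1 rad and linear speed of die_body below 0.03 m/s and z of die_body in the frame of nest below 0.003 m), for 0.2 s.
4. with the knob out, all spacers lie flat in the nest on the die body (all of step 3 and horizontal distance between each of spacer_0, spacer_1, spacer_2, spacer_3 and nest below 0.004 m and (angle between spacer_0's own z axis and vertical below 0.1 rad or angle between spacer_0's own z axis and vertical above 3.04 rad) and linear speed of each of spacer_0, spacer_1, spacer_2, spacer_3 below 0.03 m/s and z of spacer_0 in the frame of nest between 0.015 and 0.0375 m and (angle between spacer_1's own z axis and vertical below 0.1 rad or angle between spacer_1's own z axis and vertical above 3.04 rad) and z of spacer_1 in the frame of nest between 0.015 and 0.0375 m and (angle between spacer_2's own z axis and vertical below 0.1 rad or angle between spacer_2's own z axis and vertical above 3.04 rad) and z of spacer_2 in the frame of nest between 0.015 and 0.0375 m and (angle between spacer_3's own z axis and vertical below 0.1 rad or angle between spacer_3's own z axis and vertical above 3.04 rad) and z of spacer_3 in the frame of nest between 0.015 and 0.0375 m), for 0.2 s.
5. with the knob out, the top disc lies flat in the nest above all spacers (all of step 4 and horizontal distance between top_disc and nest below 0.004 m and angle between top_disc's own z axis and vertical below 0.1 rad and linear speed of top_disc below 0.03 m/s and z of top_disc in the frame of nest below 0.0405 m and z of each of spacer_0, spacer_1, spacer_2, spacer_3 in the frame of top_disc below -0.0015 m), for 0.2 s.
6. the knob is pushed in (less than 2 mm out) (value of joint draw_bolt below 0.002 m), for 0.2 s.
At the end, for the whole second after the job is handed in: knob in (less than 2 mm out); die body, all spacers and top disc at rest in the nest in this order from below, each within 4 mm of its axis and 0.1 rad of level, boss up, die body on the floor (within 3 mm); plaster disc at rest flat on the bench, at least 45 mm from the nest's axis (value of joint draw_bolt below 0.002 m and horizontal distance between each of die_body, spacer_0, spacer_1, spacer_2, spacer_3, top_disc and nest below 0.004 m and angle between each of die_body, top_disc, plaster_disc's own z axis and vertical below 0.1 rad and linear speed of each of die_body, spacer_0, spacer_1, spacer_2, spacer_3, top_disc, plaster_disc below 0.03 m/s and z of die_body in the frame of nest below 0.003 m and (angle between spacer_0's own z axis and vertical below 0.1 rad or angle between spacer_0's own z axis and vertical above 3.04 rad) and z of spacer_0 in the frame of nest between 0.015 and 0.0375 m and (angle between spacer_1's own z axis and vertical below 0.1 rad or angle between spacer_1's own z axis and vertical above 3.04 rad) and z of spacer_1 in the frame of nest between 0.015 and 0.0375 m and (angle between spacer_2's own z axis and vertical below 0.1 rad or angle between spacer_2's own z axis and vertical above 3.04 rad) and z of spacer_2 in the frame of nest between 0.015 and 0.0375 m and (angle between spacer_3's own z axis and vertical below 0.1 rad or angle between spacer_3's own z axis and vertical above 3.04 rad) and z of spacer_3 in the frame of nest between 0.015 and 0.0375 m and z of top_disc in the frame of nest below 0.0405 m and z of each of spacer_0, spacer_1, spacer_2, spacer_3 in the frame of top_disc below -0.0015 m and height (world z) of plaster_disc below 0.005 m and horizontal distance between plaster_disc and nest above 0.045 m); the robot touches nothing.
It fails at once if the tin, the wooden clamp or the tweezers are moved by more than 3 cm (distance of any of findings_tin, ring_clamp, tweezers from where it was at the start of the episode above 0.03 m).
Of spacer_0, spacer_1, spacer_2, spacer_3 only 2 to 4 are there at a start; the rules pass over those that are not, and their reading is None.
At some moment in a run one of die_body, top_disc, spacer_0, spacer_1, spacer_2, spacer_3 may be knocked a few centimetres aside while the robot is not near it.
Once in a run the grip may slacken for a moment while it holds something.
It also fails if it takes over 208 s, if anything falls off the work surface, if the arm or the gripper's body presses on something with over 40 N, if the wrist force passes 120 N, or if a joint passes its speed limit or range.

## Robot

A 6-joint arm with a two-finger parallel gripper is mounted at the origin on a cart in front of the work surface, level with it; the furniture and walls round the work are solid. World frame = base frame: x ahead of the robot, y to its left, z up, the work surface at z = 0. Lengths are in mm, angles in rad, forces in N, time in s.
With the tool pointing down it reaches from about 350 to 975 mm from the base axis. Payload 7.1 kg.
Tool frame: the origin (TCP) lies at the very end of the fingers, on their centre line; the grasp point (between the pads) lies 19 mm behind it; z points along the fingers, x is the direction in which the jaws open and shut, and the axes are right-handed (so a half turn about z gives the same grasp; the last joint's range is limited). The gripper opens to 88 mm and grips with 3 to 60 N. Pads are 20 mm wide; open, the fingers measure 115 mm over their backs; the gripper's body (75 mm by 178 mm) begins 61 mm behind the grasp point.
Start: joints at [1.083, 0.423, 1.63, -0, 1.089, -0.019], TCP at [282.352, 557.568, 222.675] pointing down, gripper open.
Joint ranges: [-3, 3], [-0.9, 2.11], [0.09, 2.58], [-1.31, 4.45], [0.11, 2.69], [-2.54, 2.54]. Speed limits (rad/s): [2.39, 2.39, 3.01, 3.14, 3.14, 3.14].

## Interface

Orientations are given as a rotation vector (axis times angle).
In Python, from workcell import * gives the robot as it stands.
- The arm moves only by the tool arm_command, never from a script. Its argument "increments" is a list of rows, each a list of 2 entries, a list of its own where there are three numbers: the shift along the tool's x, y, z in cm, then the turn about the tool's z in degrees. In form: [[[dx, dy, dz], turn], ...]. A call has 1 to 20 rows; each row shifts and turns the pose as measured when the row begins, along the tool's axes as they then stand; what a row does not reach is not made up. A row lasts 1/10 s, in which the tool goes at most 50 mm and 8.59 degrees, less where a joint would pass 70% of its speed; a pose out of reach is approached as far as the arm can. A call is refused whole if a number of a shift passes 5 or a number of a turn 8.59, either way. A call with a gripper value outside its range is refused whole. "gripper" is the opening, from 0 (shut) to 1 (fully open), set as the call begins (left out, the last holds). The fingers move at their own pace and stop on an object; the grip force is fixed at half the most. Time passes only in rows, so rows that do not move let the fingers close. It gives the time, the measured TCP pose, the force and the opening at its end, in the units of the state.
- get_obs(): the state, without advancing time (a new reading comes with each control period).
- get_image(name): name is "scene" or "top" or "wrist"; returns the picture (400x640x3 uint8, red, green, blue); there is no depth.
- camera_params(name): a dict with "K" (3x3 intrinsics, pixels), "k1" (the pictures are not rectified: a ray, as slopes to the right and down, at radius r is drawn at 1 + k1 r^2 times it, then the intrinsics apply), "rvec" (rotation vector, rad) and "tvec" (3), from world to camera coordinates, as OpenCV has them; the wrist camera has in their place "T_tool_cam" (4x4, takes a point from camera to tool coordinates, whose origin is the TCP and whose axes are the tool frame's). Camera axes: x right, y down, z forward; pixel columns grow to the right and rows downward; lengths in mm; the calibration is good to about 2 mm. A picture is of the moment at which its call begins: read the wrist's pose just before it. camera_params takes no time and is no camera call.
- close_job(): hands the job in, once; it reports no verdict.
The state is a dict: "t": time; "qpos": joint angles; "qvel": joint speeds; "joint_torque": joint torques, N m; "ee_pos": TCP position; "orientation": TCP orientation; "ft_force": force on the tool from outside, world axes, zero at the start; "moment": the same for the moment, N m; "width": finger opening in mm.
Only numpy, scipy, OpenCV 4.12 (cv2) and the standard library are available. Lean on these libraries where they do the work, as an engineer would, in place of code of your own. Each camera call takes 0.05 s, during which the arm holds its last target.

## Working session

There is one attempt and no reset: what is moved stays moved. The work goes in short steps, Python scripts to look and compute and a tool call to move; the robot and the scene stay as the last step left them, time stands still between calls to the robot, and variables do not carry over. Pictures are saved under pics/ and viewed, and the job is handed in when it is done.

Besides the shell and the picture viewer there is one more tool, called after "Call:" in YAML: its name, and indented under it one key for each argument. arm_command: Moves the arm, as the interface text tells. Its arguments: {"type":"object","properties":{"increments":{"type":"array","items":{"type":"array"}},"gripper":{"type":"number"}},"required":["increments"]}

```bash
ls; mkdir -p pics; cat > h.py <<'E'
import numpy as np, cv2
from workcell import *
from scipy.spatial.transform import Rotation as R
def snap(name,fn):
    o=get_obs(); im=get_image(name); cv2.imwrite('pics/'+fn,im[:,:,::-1]); return o,im
def campose(name,o=None):
    p=camera_params(name); K=np.array(p['K']); k1=p['k1']
    if 'T_tool_cam' in p:
        T=np.eye(4); T[:3,:3]=R.from_rotvec(o['orientation']).as_matrix(); T[:3,3]=o['ee_pos']
        Tw=T@np.array(p['T_tool_cam'])
    else:
        M=np.eye(4); M[:3,:3]=R.from_rotvec(np.ravel(p['rvec'])).as_matrix(); M[:3,3]=np.ravel(p['tvec']); Tw=np.linalg.inv(M)
    return K,k1,Tw
def pix2w(name,uv,z,o=None):
    K,k1,Tw=campose(name,o)
    out=[]
    for u,v in np.atleast_2d(uv):
        n=cv2.undistortPoints(np.array([[[u,v]]],float),K,np.array([k1,0,0,0.]))[0,0]
        d=Tw[:3,:3]@[n[0],n[1],1]; c=Tw[:3,3]; out.append((c+d*(z-c[2])/d[2])[:2])
    return np.round(np.array(out),1)
def w2pix(name,P,o=None):
    K,k1,Tw=campose(name,o); M=np.linalg.inv(Tw)
    p,_=cv2.projectPoints(np.atleast_2d(np.array(P,float)),cv2.Rodrigues(M[:3,:3])[0],M[:3,3],K,np.array([k1,0,0,0.]))
    return np.round(p[:,0],1)
E
python3 - <<'E'
from h import *
o,_=snap('scene','s0.png');snap('top','t0.png');o,_=snap('wrist','w0.png');print(o)
for c in('scene','top','wrist'):print(camera_params(c)); 
E
```

```text
pics
{'t': 0.1, 'qpos': array([ 1.08297925e+00,  4.23796538e-01,  1.63061562e+00, -3.12725176e-05,
        1.08861072e+00, -1.89666611e-02]), 'qvel': array([ 0.00063766, -0.00198124,  0.00186095, -0.0004047 ,  0.00180744,
       -0.00116269]), 'joint_torque': array([ 2.26028970e-05, -5.45615923e+01, -2.74325538e+01,  6.44340017e-02,
        1.88108889e-02, -9.40474638e-05]), 'ee_pos': array([282.13824143, 557.11807629, 221.95857978]), 'orientation': array([ 2.67603494e+00,  1.64430225e+00, -1.91357102e-03]), 'ft_force': array([-0.59928509,  0.53244367,  0.16731811]), 'moment': array([0.01707344, 0.00979089, 0.0247296 ]), 'width': 87.45038392739663}
{'K': array([[435.15150096,   0.        , 321.94053015],
       [  0.        , 435.15150096, 197.69604107],
       [  0.        ,   0.        ,   1.        ]]), 'k1': -0.06421745924417174, 'rvec': array([ 2.2875606 , -0.64411571,  0.29297305]), 'tvec': array([-422.55932723,  222.10922911,  944.17279178])}
{'K': array([[462.73737903,   0.        , 315.59298402],
       [  0.        , 462.73737903, 212.76251514],
       [  0.        ,   0.        ,   1.        ]]), 'k1': -0.09219727713242926, 'rvec': array([ 2.14156081, -2.1696083 ,  0.12210517]), 'tvec': array([ 31.58511472, 508.03319662, 975.19285863])}
{'K': array([[312.15708913,   0.        , 320.13372202],
       [  0.        , 312.15708913, 201.70617079],
       [  0.        ,   0.        ,   1.        ]]), 'k1': -0.010490769095270394, 'T_tool_cam': array([[ 9.99999880e-01,  4.87586034e-04,  5.41886976e-05,
         3.37034730e-01],
       [-4.83141364e-04,  9.59622513e-01,  2.81290596e-01,
        -7.74005726e+01],
       [ 8.51526720e-05, -2.81290588e-01,  9.59622633e-01,
        -1.62647058e+02],
       [ 0.00000000e+00,  0.00000000e+00,  0.00000000e+00,
         1.00000000e+00]])}
```

View pics/t0.png

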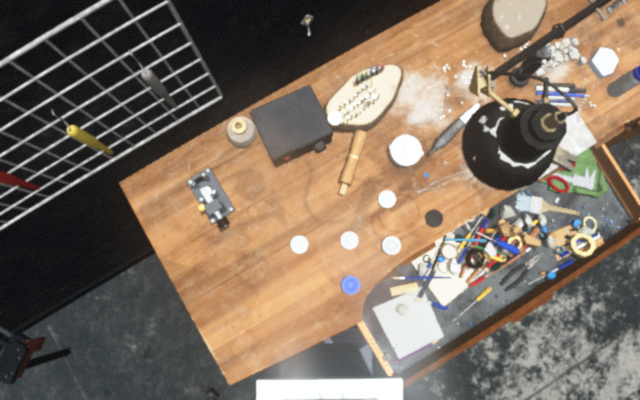

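View pics/s0.png

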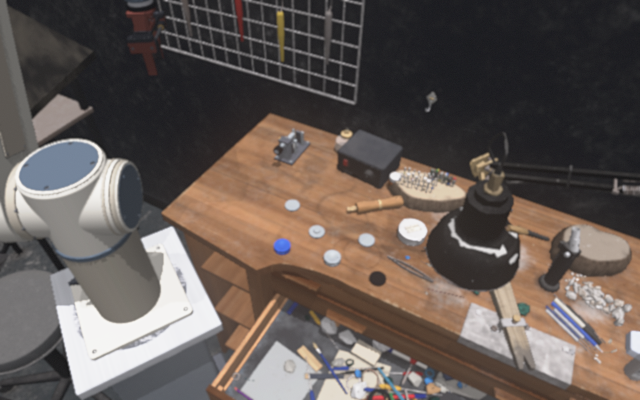

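View pics/w0.png

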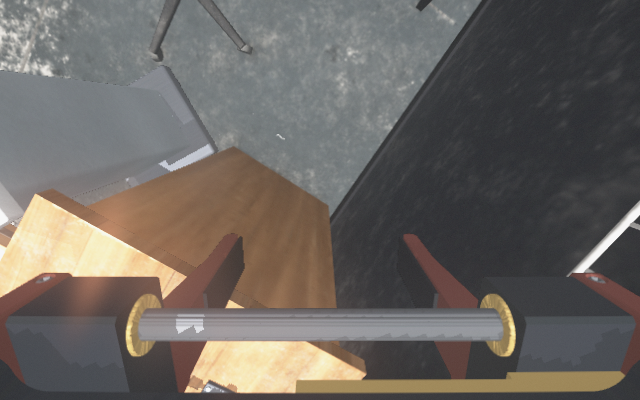

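```bash
python3 - <<'E'
import cv2,numpy as np
from h import *
t=cv2.imread('pics/t0.png'); s=cv2.imread('pics/s0.png')
cv2.imwrite('pics/a.png',cv2.resize(t[150:310,170:270+190],None,fx=2.7,fy=2.7,interpolation=cv2.INTER_CUBIC))
cv2.imwrite('pics/b.png',cv2.resize(s[120:300,260:450],None,fx=3.3,fy=3.3,interpolation=cv2.INTER_CUBIC))
cv2.imwrite('pics/c.png',cv2.resize(t[160:235,180:245],None,fx=8,fy=8,interpolation=cv2.INTER_CUBIC))
print(pix2w('top',[(299,244),(349,240),(391,244),(387,199),(350,285),(434,218)],6),pix2w('top',[(210,197)],60), pix2w('top',[(335,118)],20))
print(pix2w('scene',[(292,205),(316,231),(332,257),(366,240),(282,246),(377,278)],6))
E
```

```text
[[ 442.3   62.7]
 [ 449.7  -48. ]
 [ 439.5 -140.9]
 [ 540.3 -135.1]
 [ 351.   -48.3]
 [ 496.1 -239.2]] [[541.8 249.7]] [[725.  -21.6]]
[[ 443.5   62.3]
 [ 451.   -47.2]
 [ 441.3 -135.7]
 [ 541.2 -135.2]
 [ 355.7  -45.6]
 [ 496.9 -239.1]]
```

View pics/a.png

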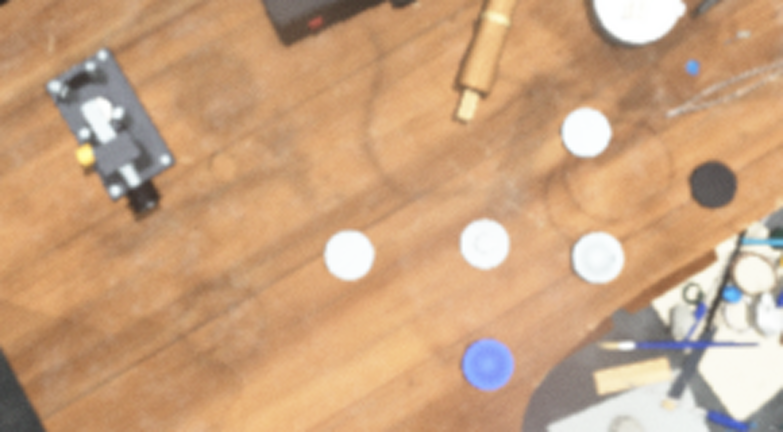

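View pics/b.png

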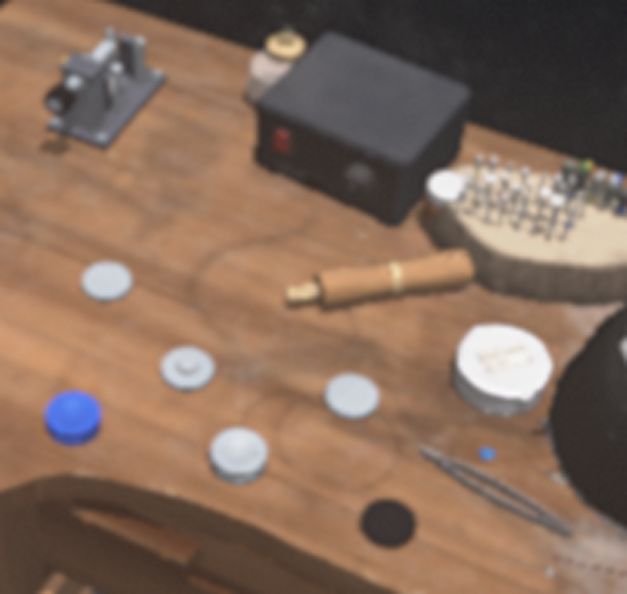

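View pics/c.png

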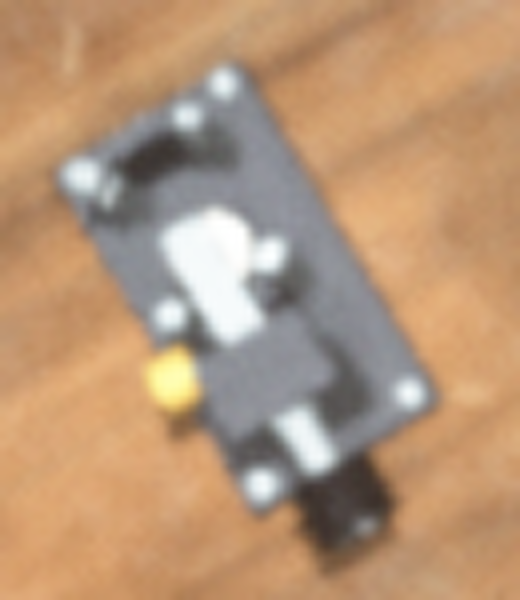

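```bash
python3 - <<'E'
from h import *
c=np.array([(55,178),(232,62),(437,400),(257,510)])/8+[180,160]
P=pix2w('top',c,8);print(P,P.mean(0))
for a,b in((0,1),(1,2),(2,3),(3,0)):
  d=P[b]-P[a];print(np.linalg.norm(d),np.degrees(np.arctan2(d[1],d[0])))
print(pix2w('top',np.array([(345,515)])/8+[180,160],68))
print(pix2w('top',np.array([(235,235)])/8+[180,160],17))
Rm=R.from_rotvec(get_obs()['orientation']).as_matrix();print(Rm)
E
```

```text
[[584.7 315.7]
 [617.3 265.6]
 [519.8 206. ]
 [489.6 256.4]] [552.85  260.925]
59.77265260970096 -56.948002943265855
114.27340022944973 -148.56330390571023
58.75542528141545 120.93030891210589
112.07363650743204 31.945773509109888
[[482. 219.]]
[[565.9 261.6]]
[[ 4.51828499e-01  8.92104654e-01 -5.42060042e-04]
 [ 8.92104052e-01 -4.51828824e-01 -1.03679708e-03]
 [-1.16984985e-03 -1.51194916e-05 -9.99999316e-01]]
```

```bash
cat >> h.py <<'E'
def plan(target,yaw=None,step=40):
    """print total tool-frame shift; rows with equal shift & turn (yaw = world angle of tool x, deg)"""
    o=get_obs(); Rm=R.from_rotvec(o['orientation']).as_matrix(); p=np.array(o['ee_pos'])
    y0=np.degrees(np.arctan2(Rm[1,0],Rm[0,0]))
    turn=0 if yaw is None else -((yaw-y0+180)%360-180)
    d=np.array(target)-p
    n=int(max(np.ceil(np.linalg.norm(d)/step),np.ceil(abs(turn)/8),1))
    print('pos',p.round(1),'yaw',round(y0,2),'tilt',np.round(Rm[:2,2],4),'turn',round(turn,2),'local cm',np.round(Rm.T@d/10,2),'n',n,'t',o['t'],'w',round(o['width'],1),'F',o['ft_force'].round(1))
    rows=[]
    for i in range(n):
        a=np.radians(turn*i/n); 
        M=Rm@R.from_rotvec([0,0,a]).as_matrix()
        rows.append([[round(float(v),1) for v in M.T@d/n/10],round(turn/n,1)])
    print(str(rows).replace(' ',''))
E
python3 -c "
from h import *
plan([560,267,225],121.8)"
```

```text
pos [282.2 557.2 222.1] yaw 63.14 tilt [-0.0005 -0.001 ] turn -58.66 local cm [-13.34  37.9   -0.28] n 11 t 0.15 w 87.7 F [ 0.   0.2 -0.7]
[[[-1.2,3.4,-0.0],np.float64(-5.3)],[[-1.5,3.3,-0.0],np.float64(-5.3)],[[-1.8,3.2,-0.0],np.float64(-5.3)],[[-2.1,3.0,-0.0],np.float64(-5.3)],[[-2.4,2.8,-0.0],np.float64(-5.3)],[[-2.6,2.5,-0.0],np.float64(-5.3)],[[-2.9,2.3,-0.0],np.float64(-5.3)],[[-3.1,2.0,-0.0],np.float64(-5.3)],[[-3.2,1.7,-0.0],np.float64(-5.3)],[[-3.4,1.4,-0.0],np.float64(-5.3)],[[-3.5,1.1,-0.0],np.float64(-5.3)]]
```

Call:
arm_command:
  increments:
    - [[-1.2, 3.4, 0], -5.3]
    - [[-1.5, 3.3, 0], -5.3]
    - [[-1.8, 3.2, 0], -5.3]
    - [[-2.1, 3.0, 0], -5.3]
    - [[-2.4, 2.8, 0], -5.3]
    - [[-2.6, 2.5, 0], -5.3]
    - [[-2.9, 2.3, 0], -5.3]
    - [[-3.1, 2.0, 0], -5.3]
    - [[-3.2, 1.7, 0], -5.3]
    - [[-3.4, 1.4, 0], -5.3]
    - [[-3.5, 1.1, 0], -5.3]
    - [[0, 0, 0], 0]

```text
t: 1.35
ee_pos: [573.6, 260.2, 218.9]
orientation: [-1.471, -2.774, 0.007]
ft_force: [-1.0, -0.4, -0.8]
width: 87.8
```

```bash
sed -i "s/round(turn\/n,1)/round(float(turn\/n),1)/" h.py; python3 -c "
from h import *
plan([560,267,225],121.8);o,_=snap('wrist','w1.png');print(o['qpos'],w2pix('wrist',[[560,267,8],[482,219,75]],o))"
```

```text
pos [573.6 260.2 218.9] yaw 124.15 tilt [-0.0036 -0.0035] turn 2.35 local cm [ 1.32 -0.75 -0.61] n 1 t 1.35 w 87.8 F [-1.  -0.4 -0.8]
[[[1.3,-0.8,-0.6],2.4]]
[ 0.40786813  0.43649836  1.61817901 -0.00199847  1.09160247 -1.75803151] [[330.9 170.9]
 [338.6  86.5]]
```

View pics/w1.png

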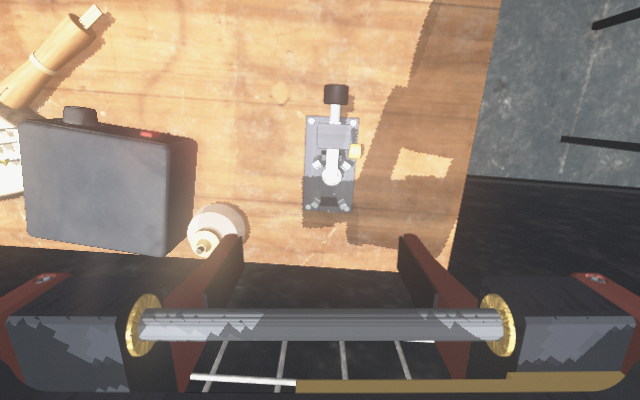

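```bash
python3 -c "
from h import *
o=get_obs()
print(pix2w('wrist',[(336,94)],70,o),pix2w('wrist',[(332,178)],8,o))
plan([482,219,130],121.8)"
```

```text
[[486.7 222.2]] [[564.7 274.2]]
pos [572.2 261.4 218.6] yaw 124.04 tilt [-0.0049 -0.0032] turn 2.24 local cm [ 1.54 -9.79  8.92] n 4 t 1.4 w 88.0 F [ 0.1  0.1 -0.4]
[[[0.4,-2.4,2.2],0.6],[[0.4,-2.5,2.2],0.6],[[0.3,-2.5,2.2],0.6],[[0.3,-2.5,2.2],0.6]]
```

Call:
arm_command:
  increments:
    - [[0.4, -2.4, 2.2], 0.6]
    - [[0.4, -2.5, 2.2], 0.6]
    - [[0.3, -2.5, 2.2], 0.6]
    - [[0.3, -2.5, 2.2], 0.6]
    - [[0, 0, 0], 0]
    - [[0, 0, 0], 0]

```text
t: 2.0
ee_pos: [475.2, 221.6, 128.8]
orientation: [-1.538, -2.735, 0.006]
ft_force: [0.7, -0.4, 0.3]
width: 87.8
```

```bash
python3 -c "
from h import *
plan([482,219,130],121.8);o,_=snap('wrist','w2.png');print(w2pix('wrist',[[560,267,8],[482,219,75]],o))"
```

```text
pos [475.2 221.6 128.8] yaw 121.3 tilt [-0.0051 -0.0014] turn -0.5 local cm [-0.57  0.44 -0.12] n 1 t 2.0 w 87.8 F [ 0.7 -0.4  0.3]
[[[-0.6,0.4,-0.1],-0.5]]
[[314.4 286.5]
 [311.7 225.5]]
```

View pics/w2.png

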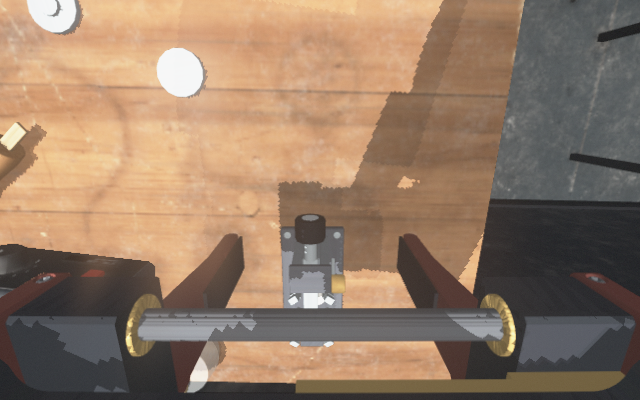

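```bash
python3 -c "
from h import *
import cv2
im=cv2.imread('pics/w2.png')
cv2.imwrite('pics/d.png',cv2.resize(im[200:350,250:380],None,fx=5,fy=5,interpolation=cv2.INTER_CUBIC)[:600])
"
```

```text
(no output)
```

View pics/d.png

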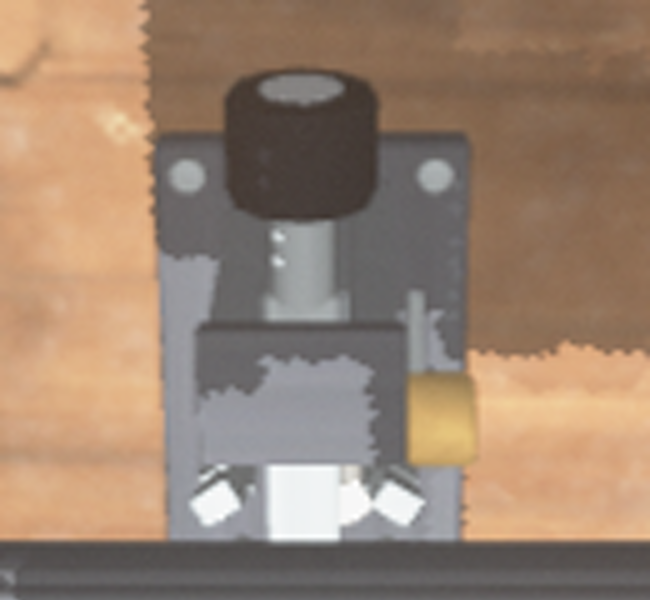

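```bash
python3 -c "
from h import *
o=get_obs()
f=lambda L,z: pix2w('wrist',np.array(L)/5+[250,200],z,o)
g=f([(200,325),(408,325),(196,463),(408,463)],74);print(g,g.mean(0))
for a,b in((0,1),(2,3),(0,2),(1,3)):
  d=g[b]-g[a];print(np.linalg.norm(d),np.degrees(np.arctan2(d[1],d[0])))
p=f([(157,140),(470,140),(170,530),(460,530),(187,176),(435,176)],8);print(p)
for a,b in((0,1),(0,2),(1,3),(4,5)):
  d=p[b]-p[a];print(np.linalg.norm(d),np.degrees(np.arctan2(d[1],d[0])))
k=f([(302,218),(228,120),(376,120)],75);print(k, f([(302,218)],75), f([(226,150),(378,150)],63))
"
```

```text
[[518.7 221.4]
 [502.  248.8]
 [540.  232.9]
 [522.6 261.6]] [520.825 241.175]
32.08815981012314 121.3618501439136
33.562628025826584 121.22725085006289
24.206197553519182 28.364880842212685
24.252834885843782 31.855132382449256
[[521.5 206.5]
 [490.  258.3]
 [596.1 251.5]
 [564.5 303.5]
 [525.  215.2]
 [499.8 256.5]]
60.62581958208896 121.30412349559096
87.12152432091627 31.099100641387867
87.13948588326649 31.245666181536567
48.38109134775693 121.39026810418777
[[494.8 225.5]
 [487.  208.1]
 [475.7 226.8]] [[494.8 225.5]] [[495.7 211.8]
 [483.4 232.1]]
```

```bash
python3 -c "
from h import *
plan([487.5,221,44],121.25)"
```

```text
pos [475.1 221.5 128.8] yaw 121.31 tilt [-0.0057 -0.0017] turn 0.06 local cm [-0.7   1.08  8.47] n 3 t 2.05 w 87.9 F [ 1.  -1.   0.3]
[[[-0.2,0.4,2.8],0.0],[[-0.2,0.4,2.8],0.0],[[-0.2,0.4,2.8],0.0]]
```

Call:
arm_command:
  increments:
    - [[-0.7, 1.1, 0], 0]
    - [[0, 0, 2.0], 0]
    - [[0, 0, 2.0], 0]
    - [[0, 0, 2.0], 0]
    - [[0, 0, 1.5], 0]
    - [[0, 0, 0.5], 0]
    - [[0, 0, 0], 0]

```text
t: 2.75
ee_pos: [507.8, 228.9, 53.8]
orientation: [1.534, 2.729, 0.024]
ft_force: [-0.2, 0.6, -0.1]
width: 87.5
```

```bash
python3 -c "
from h import *
plan([487.5,221,44],121.25);o,_=snap('wrist','w3.png')"
```

```text
pos [507.8 228.9  53.8] yaw 121.33 tilt [0.0172 0.008 ] turn 0.08 local cm [ 0.38 -2.17  0.94] n 1 t 2.75 w 87.5 F [-0.2  0.6 -0.1]
[[[0.4,-2.2,0.9],0.1]]
```

View pics/w3.png

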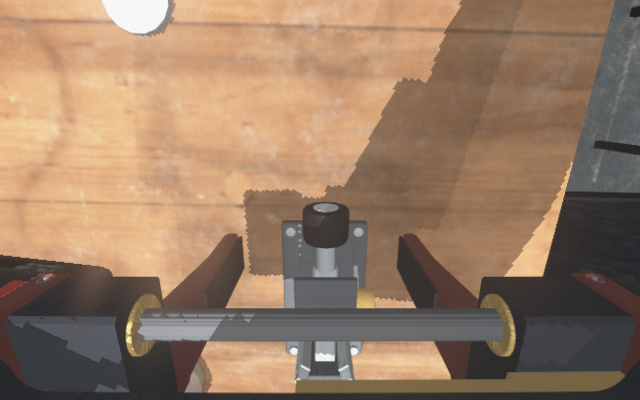

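Call:
arm_command:
  increments:
    - [[0.1, -0.5, 0], 0]
    - [[0.1, -0.5, 0], 0]
    - [[0.1, -0.5, 0], 0]
    - [[0.1, -0.5, 0], 0]
    - [[0, 0, 0], 0]
    - [[0, 0, 0], 0]

```text
t: 3.4
ee_pos: [489.1, 222.2, 57.1]
orientation: [1.532, 2.726, 0.031]
ft_force: [0.8, 0.2, 0.4]
width: 88.2
```

```bash
python3 -c "
from h import *
plan([487.5,221,44],121.25)"
```

```text
pos [489.1 222.2  57.1] yaw 121.33 tilt [0.0226 0.0103] turn 0.08 local cm [-0.02 -0.23  1.3 ] n 1 t 3.4 w 88.2 F [0.8 0.2 0.4]
[[[-0.0,-0.2,1.3],0.1]]
```

Call:
arm_command:
  increments:
    - [[0, -0.1, 0.4], 0]
    - [[0, -0.1, 0.4], 0]
    - [[0, 0, 0.4], 0]
    - [[0, 0, 0.1], 0]
    - [[0, 0, 0], 0]

```text
t: 3.9
ee_pos: [487.8, 221.4, 42.6]
orientation: [1.532, 2.726, 0.031]
ft_force: [-0.9, 1.1, -0.1]
width: 87.8
```

```bash
python3 -c "
from h import *
plan([487.5,221,44],121.25)"
```

```text
pos [487.8 221.4  42.6] yaw 121.34 tilt [0.0226 0.0103] turn 0.09 local cm [-0.01 -0.04 -0.14] n 1 t 3.9 w 87.8 F [-0.9  1.1 -0.1]
[[[-0.0,-0.0,-0.1],0.1]]
```

Call:
arm_command:
  increments:
    - [[0, 0, 0], 0]
    - [[0, 0, 0], 0]
    - [[0, 0, 0], 0]
    - [[0, 0, 0], 0]
    - [[0, 0, 0], 0]
    - [[0, 0, 0], 0]
    - [[0, 0, 0], 0]
    - [[0, 0, 0], 0]
  gripper: 0

```text
t: 4.7
ee_pos: [488.2, 221.5, 42.9]
orientation: [1.531, 2.726, 0.032]
ft_force: [-0.3, -0.4, 0.4]
width: 27.5
```

```bash
python3 -c "
from h import *
plan([487.5,221,44],121.25);snap('wrist','w4.png')"
```

```text
pos [488.2 221.5  42.9] yaw 121.34 tilt [0.0231 0.0105] turn 0.09 local cm [-0.01 -0.08 -0.11] n 1 t 4.7 w 27.5 F [-0.3 -0.4  0.4]
[[[-0.0,-0.1,-0.1],0.1]]
```

View pics/w4.png

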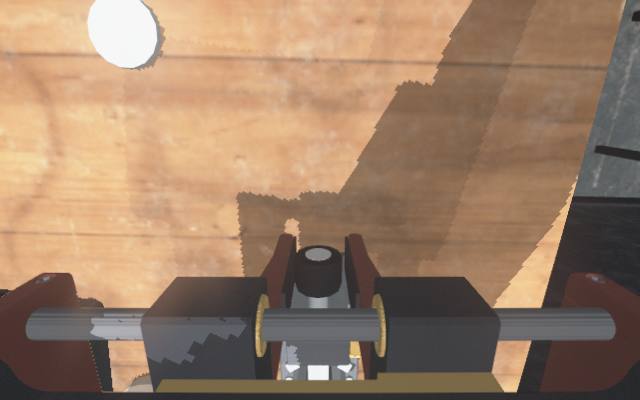

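Call:
arm_command:
  increments:
    - [[0, 0, 0], 0]
    - [[0, 0, 0], 0]
    - [[0, 0, 0], 0]
    - [[0, -0.4, 0], 0]
    - [[0, -0.4, 0], 0]
    - [[0, -0.4, 0], 0]
    - [[0, -0.4, 0], 0]
    - [[0, -0.4, 0], 0]
    - [[0, -0.4, 0], 0]
    - [[0, -0.4, 0], 0]
    - [[0, 0, 0], 0]

```text
t: 5.85
ee_pos: [465.9, 206.6, 42.9]
orientation: [1.528, 2.721, 0.041]
ft_force: [0.7, -0.5, -1.3]
width: 23.5
```

```bash
python3 -c "
from h import *
n=np.array([566.1,268.7]);ex=np.array([.855,.519])
plan([*(n-122*ex),44],121.25)"
```

```text
pos [465.9 206.6  42.9] yaw 121.37 tilt [0.0305 0.0127] turn 0.12 local cm [ 0.11 -0.41 -0.12] n 1 t 5.85 w 23.5 F [ 0.7 -0.5 -1.3]
[[[0.1,-0.4,-0.1],0.1]]
```

Call:
arm_command:
  increments:
    - [[0.1, -0.3, 0], 0]
    - [[0, -0.2, 0], 0]
    - [[0, 0, 0], 0]
    - [[0, 0, 0], 0]

```text
t: 6.25
ee_pos: [463.3, 205.0, 42.8]
orientation: [1.526, 2.718, 0.046]
ft_force: [2.8, 0.8, 1.3]
width: 23.1
```

```bash
python3 -c "
from h import *
n=np.array([566.1,268.7]);ex=np.array([.855,.519])
plan([*(n-122*ex),44],121.25)"
```

```text
pos [463.3 205.   42.8] yaw 121.36 tilt [0.0354 0.0139] turn 0.11 local cm [ 0.11 -0.1  -0.12] n 1 t 6.25 w 23.1 F [2.8 0.8 1.3]
[[[0.1,-0.1,-0.1],0.1]]
```

Call:
arm_command:
  increments:
    - [[0, 0, 0], 0]
    - [[0, 0, 0], 0]
    - [[0, 0, 0], 0]
    - [[0, 0, 0], 0]
    - [[0, 0, 0], 0]
    - [[0, 0, -0.4], 0]
    - [[0, 0, -0.8], 0]
    - [[0, 0, -0.8], 0]
    - [[0, 0, -0.8], 0]
    - [[0, 0, -0.8], 0]
    - [[0, 0, -0.8], 0]
    - [[0, 0, -0.8], 0]
    - [[0, 0, -0.8], 0]
    - [[0, 0, 0], 0]
  gripper: 0.8

```text
t: 7.65
ee_pos: [458.9, 203.2, 108.8]
orientation: [1.527, 2.72, 0.041]
ft_force: [-0.1, 0.4, -0.7]
width: 70.1
```

```bash
python3 -c "
from h import *
n=np.array([566.1,268.7]);ex=np.array([.855,.519])
plan([*(n-122*ex),100],121.25);o,im=snap('wrist','w5.png')
print(w2pix('wrist',[[*(n-122*ex),75],[*n,8]],o))"
```

```text
pos [458.9 203.2 108.8] yaw 121.39 tilt [0.0319 0.0123] turn 0.14 local cm [0.04 0.33 0.89] n 1 t 7.65 w 70.1 F [-0.1  0.4 -0.7]
[[[0.0,0.3,0.9],0.1]]
[[320.4 232.7]
 [320.4 317.1]]
```

View pics/w5.png

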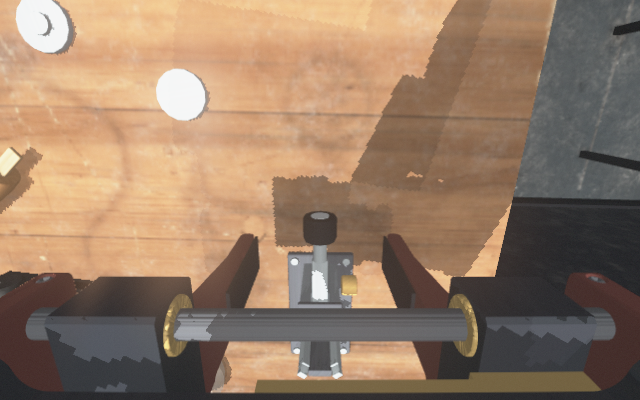

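Call:
arm_command:
  increments:
    - [[0, 0, -2], 0]
    - [[0, 0, -2], 0]
    - [[0, 1, -1.5], 0]
    - [[0, 2, 0], 0]
    - [[0, 2, 0], 0]
    - [[0, 2, 0], 0]
    - [[0, 2, 0], 0]
    - [[0, 1.5, 0], 0]
    - [[0, 0.5, 0], 0]
    - [[0, 0, 0], 0]

```text
t: 8.7
ee_pos: [550.5, 260.2, 164.2]
orientation: [1.53, 2.726, 0.029]
ft_force: [-0.7, -1.1, -0.2]
width: 70.1
```

```bash
python3 -c "
from h import *
n=np.array([566.1,268.7]);ex=np.array([.855,.519])
plan([*n,140],121.25);o,im=snap('wrist','w6.png')
q=w2pix('wrist',[[*n,8],[*n,17],[*n,56]],o);print(q)
x,y=q[1].astype(int)
cv2.imwrite('pics/w6c.png',cv2.resize(im[max(y-75,0):y+75,x-80:x+80,::-1],None,fx=5,fy=5,interpolation=cv2.INTER_CUBIC)[:600]);print(x-80,y-75)
"
```

```text
pos [550.5 260.2 164.2] yaw 121.38 tilt [0.0229 0.0084] turn 0.13 local cm [-0.07  1.72  2.46] n 1 t 8.7 w 70.1 F [-0.7 -1.1 -0.2]
[[[-0.1,1.7,2.5],0.1]]
[[319.7 199.5]
 [319.6 202. ]
 [319.4 215. ]]
239 127
```

View pics/w6c.png

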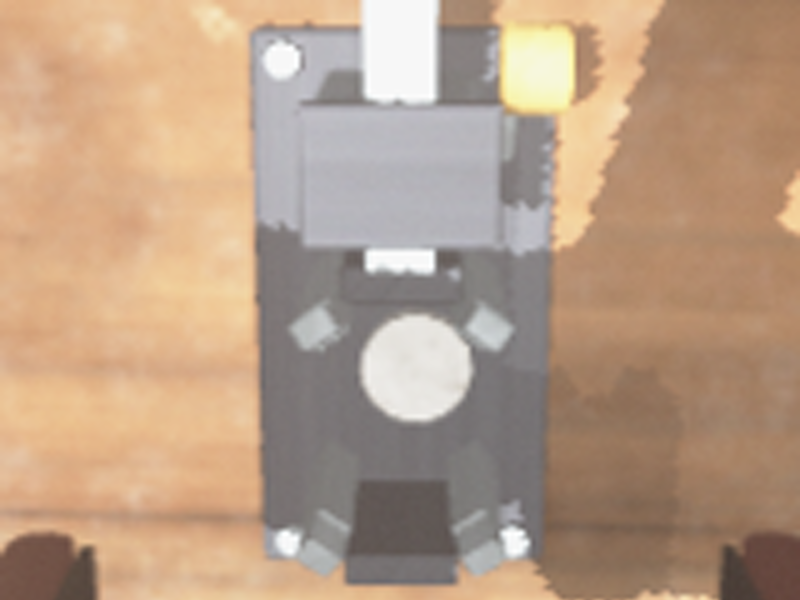

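```bash
python3 -c "
from h import *
o=get_obs()
p=pix2w('wrist',[(322.2,200.6)],17,o)[0];print(p)
plan([*p,60],121.25)"
```

```text
[562.8 269.9]
pos [550.  259.9 164.1] yaw 121.37 tilt [0.0224 0.0082] turn 0.12 local cm [ 0.23  1.37 10.44] n 3 t 8.75 w 70.2 F [0.9 0.2 0.1]
[[[0.1,0.5,3.5],0.0],[[0.1,0.5,3.5],0.0],[[0.1,0.5,3.5],0.0]]
```

Call:
arm_command:
  increments:
    - [[0.1, 0.3, 1.0], 0]
    - [[0.1, 0.3, 1.0], 0]
    - [[0, 0.3, 1.0], 0]
    - [[0, 0.3, 1.0], 0]
    - [[0, 0, 1.0], 0]
    - [[0, 0, 1.0], 0]
    - [[0, 0, 1.0], 0]
    - [[0, 0, 1.0], 0]
    - [[0, 0, 0], 0]

```text
t: 9.65
ee_pos: [558.3, 267.2, 75.2]
orientation: [1.532, 2.728, 0.022]
ft_force: [0.3, 0.1, 0.2]
width: 70.4
```

```bash
python3 -c "
from h import *
plan([562.8,269.9,11],121.25)"
```

```text
pos [558.3 267.2  75.2] yaw 121.35 tilt [0.0177 0.006 ] turn 0.1 local cm [0.02 0.4  6.43] n 2 t 9.65 w 70.4 F [0.3 0.1 0.2]
[[[0.0,0.2,3.2],0.0],[[0.0,0.2,3.2],0.0]]
```

Call:
arm_command:
  increments:
    - [[0, 0.2, 0.8], 0]
    - [[0, 0.2, 0.8], 0]
    - [[0, 0, 0.8], 0]
    - [[0, 0, 0.8], 0]
    - [[0, 0, 0.8], 0]
    - [[0, 0, 0.8], 0]
    - [[0, 0, 0.8], 0]
    - [[0, 0, 0.2], 0]
    - [[0, 0, 0], 0]

```text
t: 10.55
ee_pos: [563.7, 270.1, 12.4]
orientation: [1.532, 2.728, 0.023]
ft_force: [-0.0, 0.2, 1.6]
width: 70.3
```

```bash
python3 -c "
from h import *
plan([562.8,269.9,11],121.25)"
```

```text
pos [563.7 270.1  12.4] yaw 121.35 tilt [0.0185 0.0064] turn 0.1 local cm [ 0.03 -0.09  0.14] n 1 t 10.55 w 70.3 F [-0.   0.2  1.6]
[[[0.0,-0.1,0.1],0.1]]
```

Call:
arm_command:
  increments:
    - [[0, -0.1, 0.1], 0]
    - [[0, 0, 0], 0]
    - [[0, 0, 0], 0]
    - [[0, 0, 0], 0]
    - [[0, 0, 0], 0]
    - [[0, 0, 0], 0]
    - [[0, 0, 0], 0]
    - [[0, 0, 0], 0]
    - [[0, 0, 0], 0]
    - [[0, 0, 0], 0]
  gripper: 0

```text
t: 11.55
ee_pos: [563.7, 270.0, 12.8]
orientation: [1.531, 2.726, 0.026]
ft_force: [0.1, 0.2, -0.4]
width: 21.5
```

```bash
python3 -c "
from h import *
plan([562.8,269.9,100],121.25);snap('wrist','w7.png')"
```

```text
pos [563.7 270.   12.8] yaw 121.35 tilt [0.0208 0.0074] turn 0.1 local cm [ 0.    0.11 -8.72] n 3 t 11.55 w 21.5 F [ 0.1  0.2 -0.4]
[[[0.0,0.0,-2.9],0.0],[[0.0,0.0,-2.9],0.0],[[0.0,0.0,-2.9],0.0]]
```

View pics/w7.png

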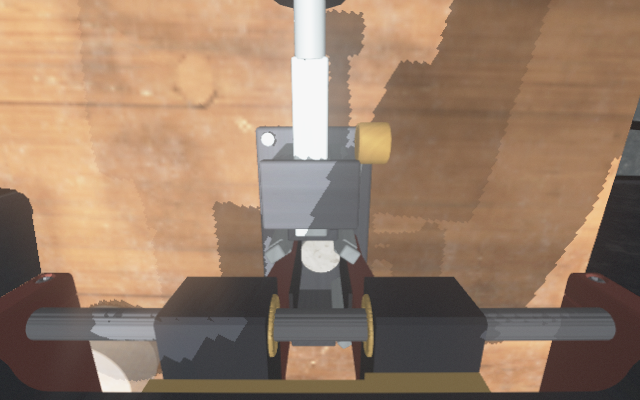

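```bash
python3 -c "
from h import *
o=get_obs();print(pix2w('wrist',[(321,255)],17,o),o['width'],w2pix('wrist',[o['ee_pos']],o));im=cv2.imread('pics/w7.png')
cv2.imwrite('pics/e.png',cv2.resize(im[200:350,250:390],None,fx=5,fy=5,interpolation=cv2.INTER_CUBIC)[:600])"
```

```text
[[563.5 270.8]] 20.989956935239846 [[319.5 251.1]]
```

View pics/e.png

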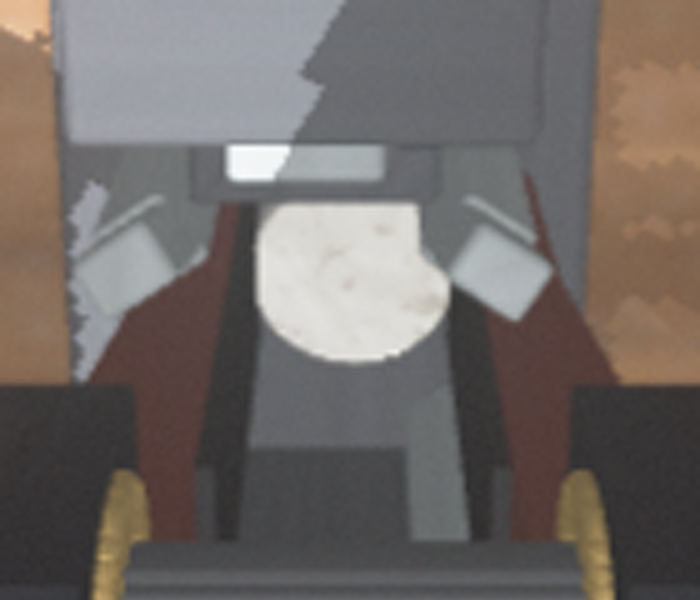

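Call:
arm_command:
  increments:
    - [[0, 0, 0], 0]
    - [[0, 0, 0], 0]
    - [[0, 0, 0], 0]
    - [[0, 0, -0.4], 0]
    - [[0, 0, -0.6], 0]
    - [[0, 0, -1], 0]
    - [[0, 0, -1], 0]
    - [[0, 0, -1], 0]
    - [[0, 0, -1], 0]
    - [[0, 0, -1], 0]
    - [[0, 0, -1], 0]
    - [[0, 0, -1], 0]
    - [[0, 0, 0], 0]

```text
t: 12.9
ee_pos: [562.8, 269.7, 101.9]
orientation: [1.53, 2.725, 0.03]
ft_force: [-1.0, 0.1, 0.7]
width: 21.8
```

```bash
python3 -c "
from h import *
plan([520,130,60],121.25);snap('wrist','w8.png')"
```

```text
pos [562.8 269.7 101.9] yaw 121.35 tilt [0.0236 0.0087] turn 0.1 local cm [ -9.69 -11.03   3.97] n 4 t 12.9 w 21.8 F [-1.   0.1  0.7]
[[[-2.4,-2.8,1.0],0.0],[[-2.4,-2.8,1.0],0.0],[[-2.4,-2.8,1.0],0.0],[[-2.4,-2.8,1.0],0.0]]
```

View pics/w8.png

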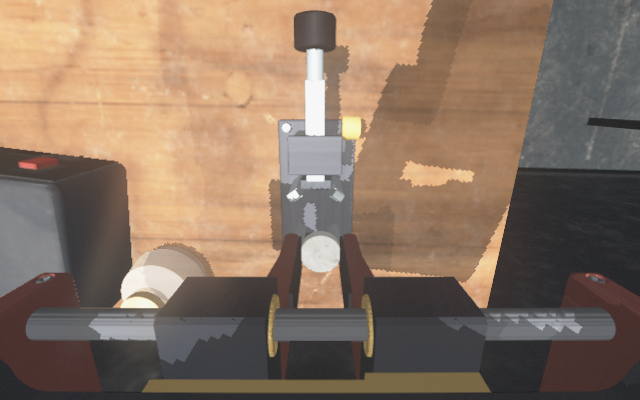

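Call:
arm_command:
  increments:
    - [[-1.2, -1.4, 0], 0]
    - [[-1.2, -1.4, 0], 0]
    - [[-1.2, -1.4, 0], 0]
    - [[-1.2, -1.4, 0], 0]
    - [[-1.2, -1.4, 0], 0]
    - [[-1.2, -1.4, 0], 0]
    - [[-1.2, -1.4, 0], 0]
    - [[-1.2, -1.4, 0], 0]
    - [[0, 0, 0], 0]
    - [[0, 0, 1], 0]
    - [[0, 0, 1], 0]
    - [[0, 0, 1], 0]
    - [[0, 0, 1], 0]
    - [[0, 0, 1], 0]
    - [[0, 0, 1], 0]
    - [[0, 0, 1], 0]
    - [[0, 0, 0.5], 0]
    - [[0, 0, 0], 0]

```text
t: 14.75
ee_pos: [508.3, 115.3, 12.1]
orientation: [1.536, 2.731, 0.017]
ft_force: [0.2, 0.7, -0.4]
width: 21.3
```

```bash
python3 -c "
from h import *
plan([520,130,5],121.25);o,im=snap('wrist','w9.png');cv2.imwrite('pics/e2.png',cv2.resize(im[200:350,250:390,::-1],None,fx=4,fy=4))"
```

```text
pos [508.3 115.3  12.1] yaw 121.29 tilt [0.0128 0.0052] turn 0.04 local cm [0.65 1.76 0.73] n 1 t 14.75 w 21.3 F [ 0.2  0.7 -0.4]
[[[0.7,1.8,0.7],0.0]]
```

View pics/e2.png

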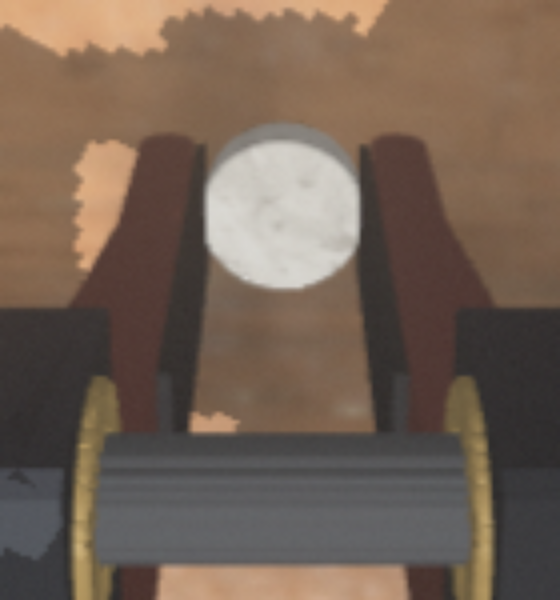

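Call:
arm_command:
  increments:
    - [[0, 0, 0.3], 0]
    - [[0, 0, 0.2], 0]
    - [[0, 0, 0.1], 0]
    - [[0, 0, 0], 0]

```text
t: 15.2
ee_pos: [509.5, 115.4, 7.1]
orientation: [1.535, 2.729, 0.02]
ft_force: [-0.3, 0.3, 0.4]
width: 21.4
```

```bash
python3 -c "
from h import *
plan([508,115,5],121.25)"
```

```text
pos [509.5 115.4   7.1] yaw 121.28 tilt [0.0155 0.0058] turn 0.03 local cm [ 0.04 -0.16  0.21] n 1 t 15.2 w 21.4 F [-0.3  0.3  0.4]
[[[0.0,-0.2,0.2],0.0]]
```

Call:
arm_command:
  increments:
    - [[0, 0, 0.1], 0]
    - [[0, 0, 0.1], 0]
    - [[0, 0, 0.1], 0]
    - [[0, 0, 0], 0]

```text
t: 15.6
ee_pos: [510.0, 115.5, 5.3]
orientation: [1.535, 2.728, 0.021]
ft_force: [-0.4, 0.0, -0.2]
width: 21.0
```

```bash
python3 -c "
from h import *
plan([508,115,5],121.25)"
```

```text
pos [510.  115.5   5.3] yaw 121.27 tilt [0.0167 0.006 ] turn 0.02 local cm [ 0.06 -0.2   0.02] n 1 t 15.6 w 21.0 F [-0.4  0.  -0.2]
[[[0.1,-0.2,0.0],0.0]]
```

Call:
arm_command:
  increments:
    - [[0, 0, 0.1], 0]
    - [[0, 0, 0], 0]

```text
t: 15.8
ee_pos: [510.1, 115.6, 5.2]
orientation: [1.535, 2.728, 0.021]
ft_force: [-0.2, 0.4, -0.2]
width: 21.4
```

Call:
arm_command:
  increments:
    - [[0, 0, 0], 0]
    - [[0, 0, 0], 0]
    - [[0, 0, 0], 0]
    - [[0, 0, 0], 0]
    - [[0, 0, 0], 0]
    - [[0, 0, -1], 0]
    - [[0, 0, -1.5], 0]
    - [[0, 0, -1.5], 0]
    - [[0, 0, -1.5], 0]
    - [[0, 0, -1.5], 0]
    - [[0, 0, -1.5], 0]
    - [[0, 0, 0], 0]
  gripper: 0.8

```text
t: 17.0
ee_pos: [508.4, 115.0, 95.9]
orientation: [1.535, 2.728, 0.021]
ft_force: [0.5, -0.0, -0.9]
width: 70.4
```

```bash
python3 -c "
from h import *
plan([440,-139,100],121.25);snap('wrist','w10.png');snap('top','t10.png');
im=cv2.imread('pics/t10.png');cv2.imwrite('pics/t10c.png',cv2.resize(im[150:310,170:460],None,fx=2.7,fy=2.7,interpolation=cv2.INTER_CUBIC))"
```

```text
pos [508.4 115.   95.9] yaw 121.27 tilt [0.0169 0.0061] turn 0.02 local cm [-18.16 -19.02  -0.68] n 7 t 17.0 w 70.4 F [ 0.5 -0.  -0.9]
[[[-2.6,-2.7,-0.1],0.0],[[-2.6,-2.7,-0.1],0.0],[[-2.6,-2.7,-0.1],0.0],[[-2.6,-2.7,-0.1],0.0],[[-2.6,-2.7,-0.1],0.0],[[-2.6,-2.7,-0.1],0.0],[[-2.6,-2.7,-0.1],0.0]]
```

View pics/w10.png

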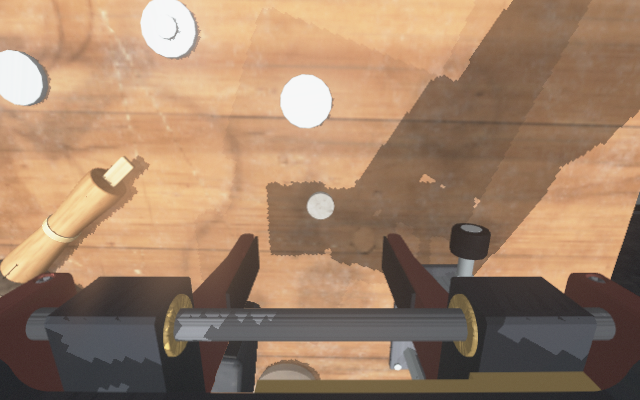

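View pics/t10c.png

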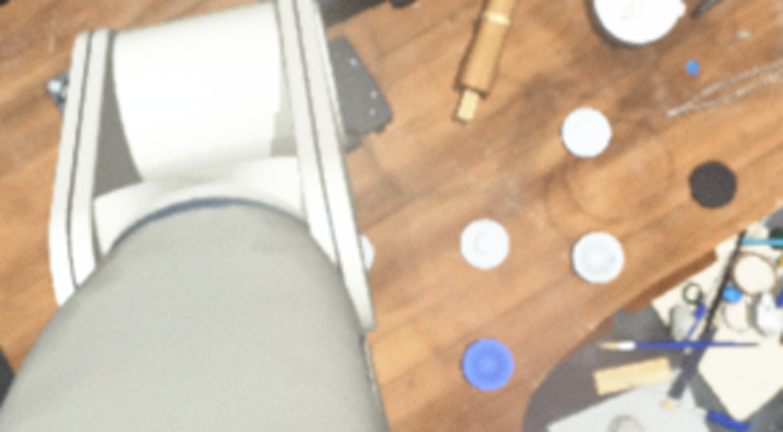

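```bash
python3 -c "
from h import *
o=get_obs()
print(pix2w('wrist',[(306,101)],6,o),pix2w('wrist',[(170,27)],10,o))
plan([440,-138,130],60,step=30)"
```

```text
[[442.4  62.8]] [[449.1 -44.6]]
pos [507.3 114.7  94.1] yaw 121.27 tilt [0.0143 0.0056] turn 61.27 local cm [-18.12 -18.82  -3.82] n 9 t 17.1 w 70.1 F [-0.   0.2 -0.5]
[[[-2.0,-2.1,-0.4],6.8],[[-2.2,-1.8,-0.4],6.8],[[-2.4,-1.6,-0.4],6.8],[[-2.6,-1.3,-0.4],6.8],[[-2.7,-0.9,-0.4],6.8],[[-2.8,-0.6,-0.4],6.8],[[-2.9,-0.3,-0.4],6.8],[[-2.9,0.1,-0.4],6.8],[[-2.9,0.4,-0.4],6.8]]
```

Call:
arm_command:
  increments:
    - [[-2.0, -2.1, -0.4], 6.8]
    - [[-2.2, -1.8, -0.4], 6.8]
    - [[-2.4, -1.6, -0.4], 6.8]
    - [[-2.6, -1.3, -0.4], 6.8]
    - [[-2.7, -0.9, -0.4], 6.8]
    - [[-2.8, -0.6, -0.4], 6.8]
    - [[-2.9, -0.3, -0.4], 6.8]
    - [[-2.9, 0.1, -0.4], 6.8]
    - [[-2.9, 0.4, -0.4], 6.8]
    - [[0, 0, 0], 0]
    - [[0, 0, 0], 0]
  gripper: 0.65

```text
t: 18.2
ee_pos: [427.3, -142.8, 120.6]
orientation: [-2.746, -1.513, -0.007]
ft_force: [-0.0, 0.6, 0.1]
width: 57.1
```

```bash
python3 -c "
from h import *
plan([440,-138,130],60,step=30);o,im=snap('wrist','w11.png');print(w2pix('wrist',[[440,-138,7]],o))"
```

```text
pos [ 427.3 -142.8  120.6] yaw 57.72 tilt [0.0009 0.008 ] turn -2.28 local cm [ 1.09  0.81 -0.93] n 1 t 18.2 w 57.1 F [-0.   0.6  0.1]
[[[1.1,0.8,-0.9],-2.3]]
[[330.5 206.9]]
```

View pics/w11.png

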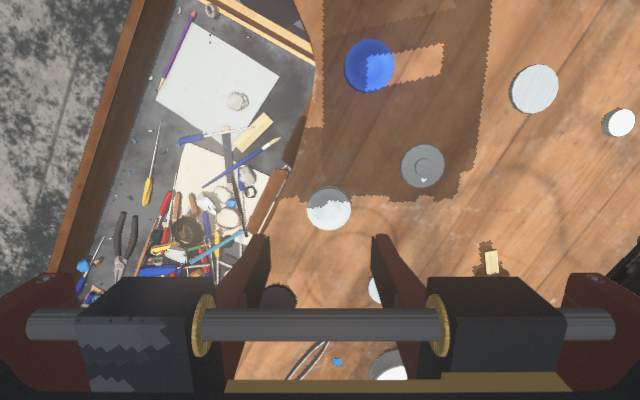

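```bash
python3 -c "
from h import *
o=get_obs();im=cv2.imread('pics/w11.png')
print(pix2w('wrist',[(328.5,208)],14,o),pix2w('wrist',[(422.5,166)],6,o),pix2w('wrist',[(535,89)],6,o))
p=pix2w('wrist',[(328.5,208)],14,o)[0]
plan([*p,3],57)
cv2.imwrite('pics/e3.png',cv2.resize(im[160:260,270:390],None,fx=5,fy=5,interpolation=cv2.INTER_CUBIC))"
```

```text
[[ 438.  -138.9]] [[451.8 -47.7]] [[444.1  63.4]]
pos [ 427.4 -142.5  120.6] yaw 57.76 tilt [0.0007 0.008 ] turn 0.76 local cm [ 0.78  0.75 11.76] n 3 t 18.25 w 57.5 F [-0.9  0.   0.1]
[[[0.3,0.3,3.9],0.3],[[0.3,0.2,3.9],0.3],[[0.3,0.2,3.9],0.3]]
```

View pics/e3.png

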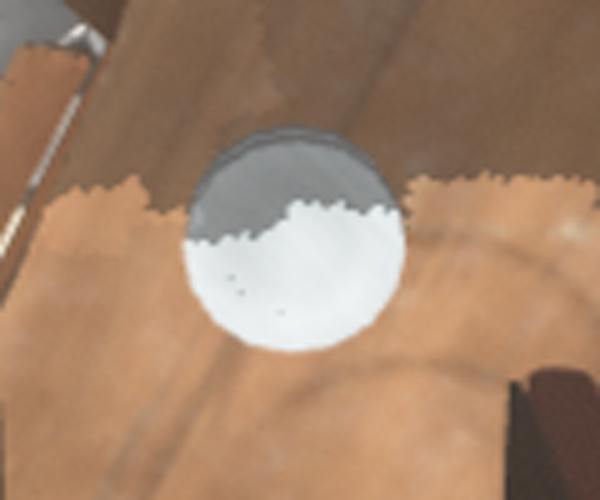

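Call:
arm_command:
  increments:
    - [[0.2, 0.2, 0.8], 0]
    - [[0.2, 0.2, 1.1], 0]
    - [[0.2, 0.2, 1.1], 0]
    - [[0.2, 0.1, 1.1], 0]
    - [[0, 0, 1.1], 0]
    - [[0, 0, 1.1], 0]
    - [[0, 0, 1.1], 0]
    - [[0, 0, 1.1], 0]
    - [[0, 0, 1.0], 0]
    - [[0, 0, 0.8], 0]
    - [[0, 0, 0], 0]

```text
t: 19.35
ee_pos: [437.9, -134.4, 5.9]
orientation: [-2.736, -1.524, -0.003]
ft_force: [0.3, 0.3, 0.3]
width: 57.1
```

```bash
python3 -c "
from h import *
plan([438.5,-139.2,3],57.7);snap('wrist','w12.png')"
```

```text
pos [ 437.9 -134.4    5.9] yaw 58.24 tilt [-0.0035  0.0096] turn 0.54 local cm [-0.38  0.31  0.28] n 1 t 19.35 w 57.1 F [0.3 0.3 0.3]
[[[-0.4,0.3,0.3],0.5]]
```

View pics/w12.png

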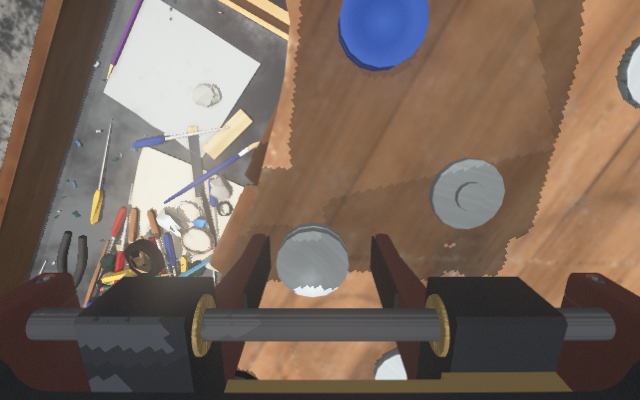

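Call:
arm_command:
  increments:
    - [[-0.4, 0.3, 0.1], 0]
    - [[0, 0, 0.1], 0]
    - [[0, 0, 0], 0]

```text
t: 19.7
ee_pos: [439.4, -140.3, 5.0]
orientation: [-2.737, -1.525, -0.005]
ft_force: [0.4, 1.2, 0.6]
width: 57.0
```

```bash
python3 -c "
from h import *
plan([438.5,-139.2,3],57.7);o,im=snap('wrist','w13.png')
cv2.imwrite('pics/e4.png',cv2.resize(im[190:330,220:420,::-1],None,fx=4,fy=4,interpolation=cv2.INTER_CUBIC))"
```

```text
pos [ 439.4 -140.3    5. ] yaw 58.23 tilt [-0.001   0.0088] turn 0.53 local cm [ 0.05 -0.14  0.2 ] n 1 t 19.7 w 57.0 F [0.4 1.2 0.6]
[[[0.0,-0.1,0.2],0.5]]
```

View pics/e4.png

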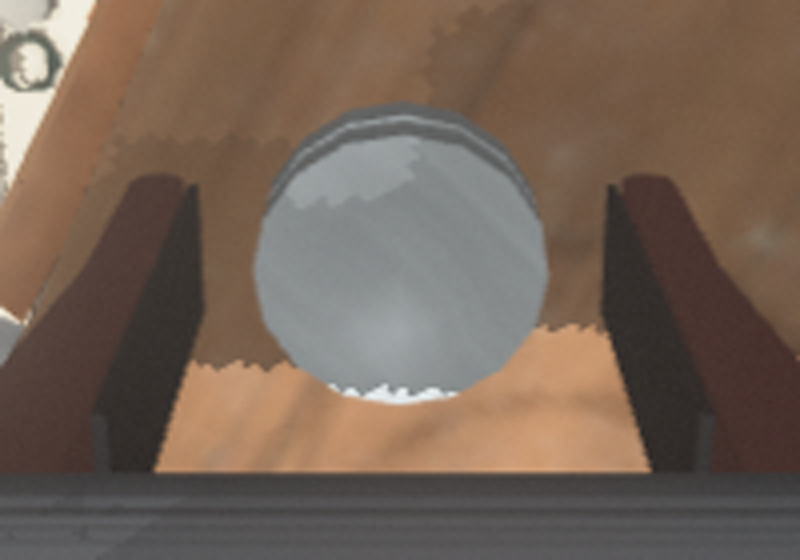

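Call:
arm_command:
  increments:
    - [[0, -0.1, 0.2], 0]
    - [[0, 0, 0], 0]
    - [[0, 0, 0], 0]
    - [[0, 0, 0], 0]
    - [[0, 0, 0], 0]
    - [[0, 0, 0], 0]
    - [[0, 0, 0], 0]
    - [[0, 0, 0], 0]
  gripper: 0

```text
t: 20.55
ee_pos: [439.0, -139.8, 3.5]
orientation: [-2.738, -1.526, -0.007]
ft_force: [-0.1, -0.4, -0.2]
width: 39.1
```

```bash
python3 -c "
from h import *
plan([438.5,-139.2,3],57.7);o,im=snap('wrist','w14.png')
cv2.imwrite('pics/e5.png',cv2.resize(im[190:330,220:420,::-1],None,fx=4,fy=4,interpolation=cv2.INTER_CUBIC))"
```

```text
pos [ 439.  -139.8    3.5] yaw 58.25 tilt [0.0003 0.0082] turn 0.55 local cm [ 0.03 -0.07  0.05] n 1 t 20.55 w 39.1 F [-0.1 -0.4 -0.2]
[[[0.0,-0.1,0.1],0.6]]
```

View pics/e5.png

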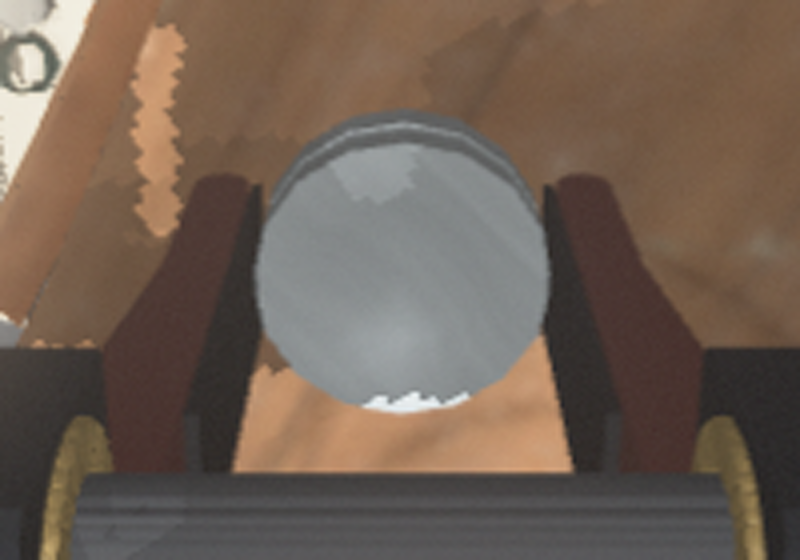

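Call:
arm_command:
  increments:
    - [[0, 0, 0], 0]
    - [[0, 0, 0], 0]
    - [[0, 0, -0.4], 0]
    - [[0, 0, -0.7], 0]
    - [[0, 0, -1], 0]
    - [[0, 0, -1], 0]
    - [[0, 0, -1], 0]
    - [[0, 0, -1], 0]
    - [[0, 0, -1], 0]
    - [[0, 0, -1], 0]
    - [[0, 0, -1], 0]
    - [[0, 0, -1], 0]
    - [[0, 0, -1], 0]
    - [[0, 0, -1], 0]
    - [[0, 0, 0], 0]

```text
t: 22.1
ee_pos: [439.1, -140.8, 125.9]
orientation: [-2.74, -1.526, -0.009]
ft_force: [0.9, -0.1, -1.0]
width: 38.8
```

```bash
python3 -c "
from h import *
plan([566.1,268.7,120],121.25,step=30);o,im=snap('wrist','w15.png')
cv2.imwrite('pics/e6.png',cv2.resize(im[190:330,220:420,::-1],None,fx=4,fy=4,interpolation=cv2.INTER_CUBIC))"
```

```text
pos [ 439.1 -140.8  125.9] yaw 58.25 tilt [0.0024 0.0076] turn -63.0 local cm [ 41.5  -10.75   0.93] n 15 t 22.1 w 38.8 F [ 0.9 -0.1 -1. ]
[[[2.8,-0.7,0.1],-4.2],[[2.8,-0.5,0.1],-4.2],[[2.8,-0.3,0.1],-4.2],[[2.9,-0.1,0.1],-4.2],[[2.9,0.1,0.1],-4.2],[[2.8,0.3,0.1],-4.2],[[2.8,0.5,0.1],-4.2],[[2.8,0.7,0.1],-4.2],[[2.7,0.9,0.1],-4.2],[[2.6,1.1,0.1],-4.2],[[2.5,1.3,0.1],-4.2],[[2.4,1.5,0.1],-4.2],[[2.3,1.7,0.1],-4.2],[[2.2,1.8,0.1],-4.2],[[2.0,2.0,0.1],-4.2]]
```

View pics/e6.png

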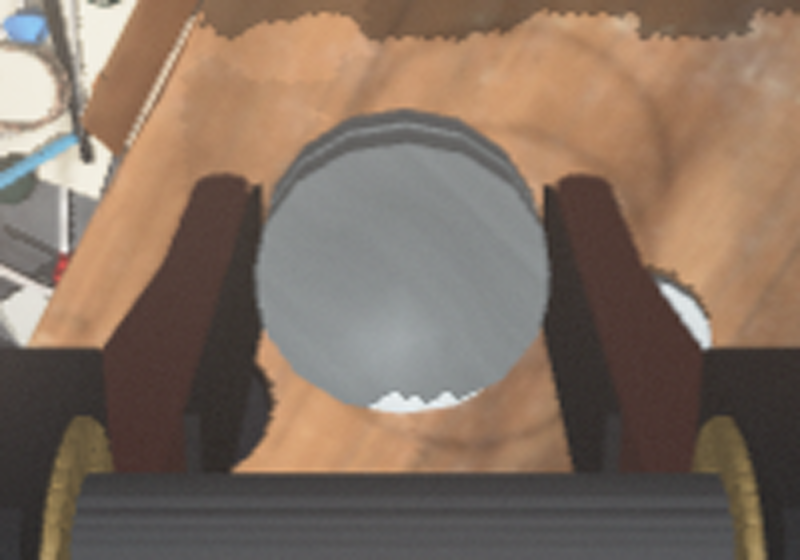

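Call:
arm_command:
  increments:
    - [[2.8, -0.7, 0], -4.2]
    - [[2.8, -0.5, 0], -4.2]
    - [[2.8, -0.3, 0], -4.2]
    - [[2.9, -0.1, 0], -4.2]
    - [[2.9, 0.1, 0], -4.2]
    - [[2.8, 0.3, 0], -4.2]
    - [[2.8, 0.5, 0], -4.2]
    - [[2.8, 0.7, 0], -4.2]
    - [[2.7, 0.9, 0], -4.2]
    - [[2.6, 1.1, 0], -4.2]
    - [[2.5, 1.3, 0], -4.2]
    - [[2.4, 1.5, 0], -4.2]
    - [[2.3, 1.5, 0], -4.2]
    - [[2.0, 1.3, 0], -3.5]
    - [[0, 0, 0], 0]
    - [[0, 0, 0], 0]

```text
t: 23.75
ee_pos: [542.1, 252.3, 117.9]
orientation: [-1.596, -2.689, 0.005]
ft_force: [0.3, -1.3, -1.5]
width: 39.2
```

```bash
python3 -c "
from h import *
plan([566.1,268.7,120],121.25,step=30);o,im=snap('wrist','w16.png')
cv2.imwrite('pics/e7.png',cv2.resize(im[190:330,220:420,::-1],None,fx=4,fy=4,interpolation=cv2.INTER_CUBIC))"
```

```text
pos [542.1 252.3 117.9] yaw 118.62 tilt [-0.014   0.0043] turn -2.63 local cm [ 0.29  2.88 -0.24] n 1 t 23.75 w 39.2 F [ 0.3 -1.3 -1.5]
[[[0.3,2.9,-0.2],-2.6]]
```

View pics/w16.png

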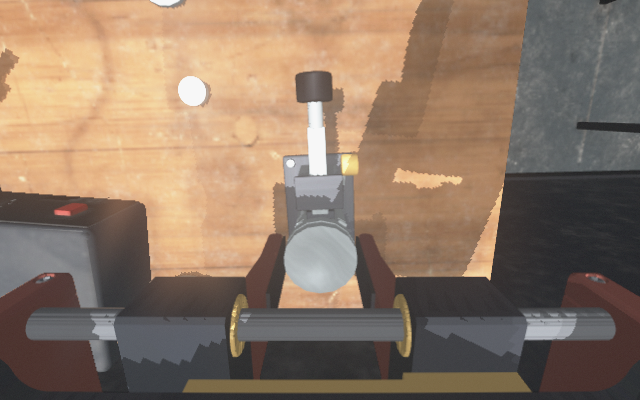

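```bash
cat >> h.py <<'E'
def toolpt(uv,dz,o):
    "pixel of a point dz above TCP -> tool xy (mm)"
    p=pix2w('wrist',[uv],o['ee_pos'][2]+dz,o)[0]
    Rm=R.from_rotvec(o['orientation']).as_matrix()
    return (Rm.T@(np.array([*p,o['ee_pos'][2]+dz])-o['ee_pos'])).round(1)
E
python3 -c "
from h import *
o=get_obs();
print(toolpt((320.3,257.3),10.5,o))"
```

```text
[  0.5  -1.4 -10.5]
```

View pics/e7.png

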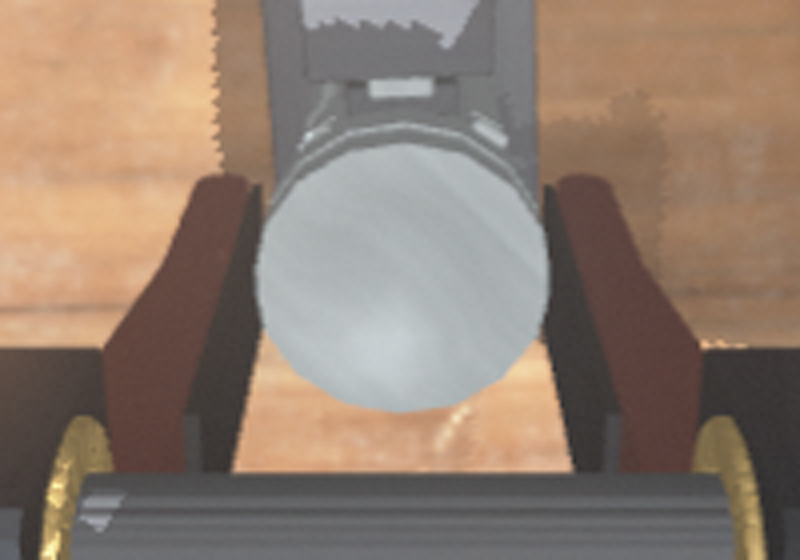

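Call:
arm_command:
  increments:
    - [[0.1, 1.0, 0.0], -1.3]
    - [[0.1, 1.0, 0.2], -1.3]
    - [[0.1, 0.7, 0.5], 0]
    - [[0, 0, 0.8], 0]
    - [[0, 0, 0.8], 0]
    - [[0, 0, 0.8], 0]
    - [[0, 0, 0.6], 0]
    - [[0, 0, 0], 0]
    - [[0, 0, 0], 0]

```text
t: 24.7
ee_pos: [564.4, 265.5, 75.6]
orientation: [-1.537, -2.721, 0.01]
ft_force: [-0.1, -0.0, 0.0]
width: 39.4
```

```bash
python3 -c "
from h import *
plan([566.1,268.7,70],121.25,step=30);o,im=snap('wrist','w17.png')
cv2.imwrite('pics/e8.png',cv2.resize(im[170:330,220:420,::-1],None,fx=3.7,fy=3.7,interpolation=cv2.INTER_CUBIC))"
```

```text
pos [564.4 265.5  75.6] yaw 121.08 tilt [-0.0176  0.0026] turn -0.17 local cm [0.18 0.32 0.56] n 1 t 24.7 w 39.4 F [-0.1 -0.   0. ]
[[[0.2,0.3,0.6],-0.2]]
```

View pics/e8.png

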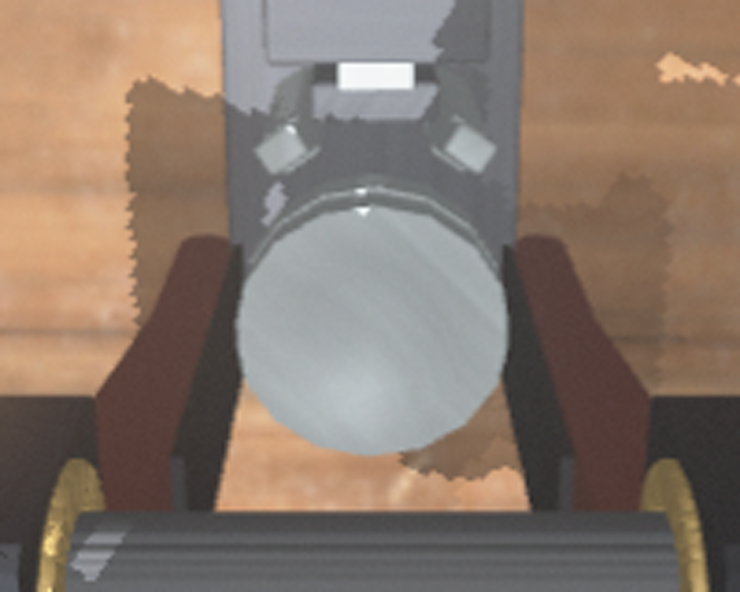

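Call:
arm_command:
  increments:
    - [[0.1, 0.3, 0], 0]
    - [[0, 0, 0.4], 0]
    - [[0, 0, 0.4], 0]
    - [[0, 0, 0.2], 0]
    - [[0, 0, 0], 0]

```text
t: 25.25
ee_pos: [567.1, 268.6, 66.0]
orientation: [-1.537, -2.722, 0.007]
ft_force: [0.3, -0.7, -2.0]
width: 39.6
```

```bash
python3 -c "
from h import *
plan([566.1,268.7,60],121.25,step=30)"
```

```text
pos [567.1 268.6  66. ] yaw 121.1 tilt [-0.0155  0.0035] turn -0.15 local cm [ 0.05 -0.07  0.6 ] n 1 t 25.25 w 39.6 F [ 0.3 -0.7 -2. ]
[[[0.1,-0.1,0.6],-0.2]]
```

Call:
arm_command:
  increments:
    - [[0, -0.1, 0.2], 0]
    - [[0, 0, 0.4], 0]
    - [[0, 0, 0.4], 0]
    - [[0, 0, 0.4], 0]
    - [[0, 0, 0], 0]

```text
t: 25.75
ee_pos: [565.7, 268.0, 50.7]
orientation: [-1.537, -2.722, 0.008]
ft_force: [0.1, 0.4, -0.8]
width: 39.3
```

```bash
python3 -c "
from h import *
plan([566.1,268.7,40],121.25,step=30)"
```

```text
pos [565.7 268.   50.7] yaw 121.09 tilt [-0.0158  0.0034] turn -0.16 local cm [0.03 0.08 1.07] n 1 t 25.75 w 39.3 F [ 0.1  0.4 -0.8]
[[[0.0,0.1,1.1],-0.2]]
```

Call:
arm_command:
  increments:
    - [[0, 0.1, 0.4], 0]
    - [[0, 0, 0.4], 0]
    - [[0, 0, 0.4], 0]
    - [[0, 0, 0.4], 0]
    - [[0, 0, 0], 0]

```text
t: 26.25
ee_pos: [566.4, 268.6, 33.0]
orientation: [-1.537, -2.722, 0.008]
ft_force: [-0.1, -0.1, -0.5]
width: 38.7
```

```bash
python3 -c "
from h import *
plan([566.1,268.7,11.5],121.25,step=30)"
```

```text
pos [566.4 268.6  33. ] yaw 121.09 tilt [-0.016   0.0033] turn -0.16 local cm [0.   0.01 2.15] n 1 t 26.25 w 38.7 F [-0.1 -0.1 -0.5]
[[[0.0,0.0,2.2],-0.2]]
```

No contact so far. Continue down.

Call:
arm_command:
  increments:
    - [[0, 0, 0.4], 0]
    - [[0, 0, 0.4], 0]
    - [[0, 0, 0.4], 0]
    - [[0, 0, 0.4], 0]
    - [[0, 0, 0.2], 0]
    - [[0, 0, 0], 0]

```text
t: 26.85
ee_pos: [566.1, 268.7, 13.3]
orientation: [-1.537, -2.722, 0.008]
ft_force: [-0.0, 0.4, -0.7]
width: 38.8
```

```bash
python3 -c "
from h import *
plan([566.1,268.7,11.5],121.25,step=30)"
```

```text
pos [566.1 268.7  13.3] yaw 121.09 tilt [-0.016   0.0033] turn -0.16 local cm [0.   0.01 0.18] n 1 t 26.85 w 38.8 F [-0.   0.4 -0.7]
[[[0.0,0.0,0.2],-0.2]]
```

Call:
arm_command:
  increments:
    - [[0, 0, 0.1], 0]
    - [[0, 0, 0.1], 0]
    - [[0, 0, 0], 0]

```text
t: 27.15
ee_pos: [566.2, 268.7, 11.7]
orientation: [-1.537, -2.722, 0.007]
ft_force: [-0.3, 0.2, -1.6]
width: 39.2
```

Call:
arm_command:
  increments:
    - [[0, 0, 0.1], 0]
    - [[0, 0, 0], 0]

```text
t: 27.35
ee_pos: [566.4, 268.9, 11.8]
orientation: [-1.537, -2.723, 0.007]
ft_force: [0.6, 0.2, -1.5]
width: 39.1
```

Call:
arm_command:
  increments:
    - [[0, 0, 0], 0]
    - [[0, 0, 0], 0]
    - [[0, 0, 0], 0]
    - [[0, 0, 0], 0]
    - [[0, 0, -0.5], 0]
    - [[0, 0, -1], 0]
    - [[0, 0, -1], 0]
    - [[0, 0, -1], 0]
    - [[0, 0, -1], 0]
    - [[0, 0, -1], 0]
    - [[0, 0, -1.5], 0]
    - [[0, 0, -1.5], 0]
    - [[0, 0, -1.5], 0]
    - [[0, 0, 0], 0]
  gripper: 0.65

```text
t: 28.75
ee_pos: [569.6, 269.1, 123.1]
orientation: [-1.539, -2.725, 0.001]
ft_force: [-0.3, 0.6, -0.7]
width: 57.1
```

```bash
python3 -c "
from h import *
plan([442.5,63,100],100,step=30);o,im=snap('wrist','w18.png')
n=[566.1,268.7]
x,y=w2pix('wrist',[[*n,22]],o)[0].astype(int);print(x,y,w2pix('wrist',[[*n,22]],o))
cv2.imwrite('pics/e9.png',cv2.resize(im[y-70:y+70,x-90:x+90,::-1],None,fx=4,fy=4,interpolation=cv2.INTER_CUBIC))"
```

```text
pos [569.6 269.1 123.1] yaw 121.1 tilt [-0.0107  0.0056] turn 21.1 local cm [-11.11 -21.52   2.33] n 9 t 28.75 w 57.1 F [-0.3  0.6 -0.7]
[[[-1.2,-2.4,0.3],2.3],[[-1.3,-2.3,0.3],2.3],[[-1.4,-2.3,0.3],2.3],[[-1.5,-2.2,0.3],2.3],[[-1.6,-2.2,0.3],2.3],[[-1.7,-2.1,0.3],2.3],[[-1.8,-2.0,0.3],2.3],[[-1.9,-1.9,0.3],2.3],[[-1.9,-1.9,0.3],2.3]]
320 198 [[320.2 198.6]]
```

View pics/e9.png

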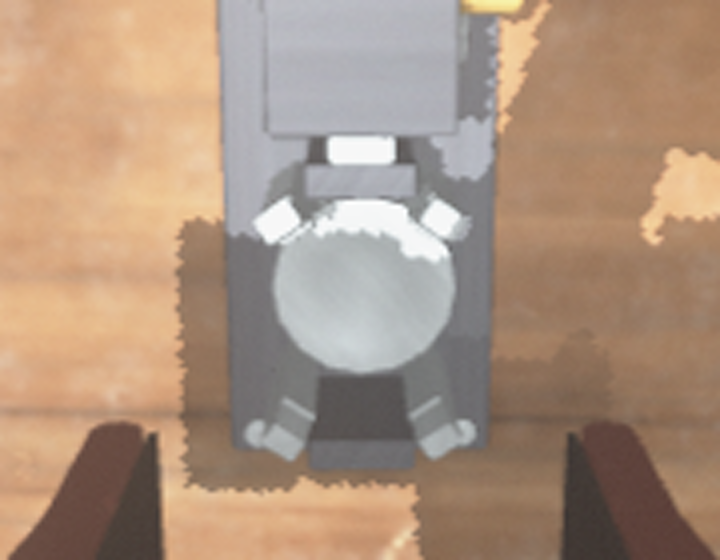

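View pics/w18.png

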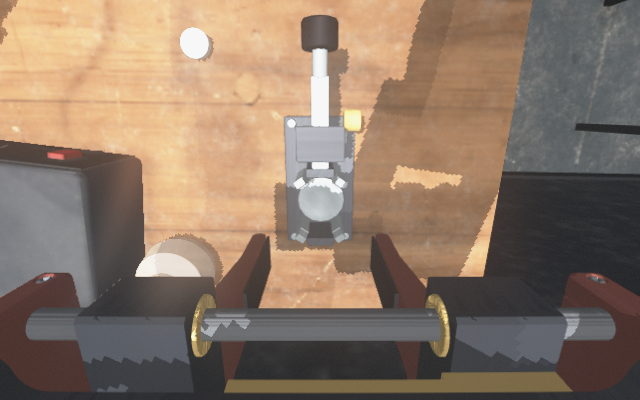

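Call:
arm_command:
  increments:
    - [[-1.2, -2.4, 0.2], 2.3]
    - [[-1.3, -2.3, 0.2], 2.3]
    - [[-1.4, -2.3, 0.2], 2.3]
    - [[-1.5, -2.2, 0.2], 2.3]
    - [[-1.6, -2.2, 0.2], 2.3]
    - [[-1.7, -2.1, 0.3], 2.3]
    - [[-1.8, -2.0, 0.3], 2.3]
    - [[-1.9, -1.9, 0.3], 2.3]
    - [[-1.5, -1.5, 0.3], 2.3]
    - [[0, 0, 0], 0]
    - [[0, 0, 0], 0]

```text
t: 29.9
ee_pos: [435.2, 61.7, 95.2]
orientation: [-2.015, -2.387, 0.015]
ft_force: [0.2, -0.2, -0.2]
width: 56.7
```

```bash
python3 -c "
from h import *
plan([442.5,63,2],100,step=30);o,im=snap('wrist','w19.png');print(w2pix('wrist',[[442.5,63,6]],o))"
```

```text
pos [435.2  61.7  95.2] yaw 99.65 tilt [-0.0199  0.0043] turn -0.35 local cm [-0.06  0.92  9.31] n 4 t 29.9 w 56.7 F [ 0.2 -0.2 -0.2]
[[[-0.0,0.2,2.3],-0.1],[[-0.0,0.2,2.3],-0.1],[[-0.0,0.2,2.3],-0.1],[[-0.0,0.2,2.3],-0.1]]
[[318.9 215.8]]
```

View pics/w19.png

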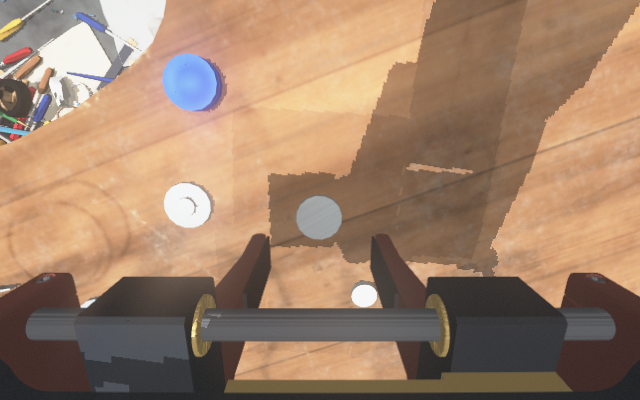

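Call:
arm_command:
  increments:
    - [[0, 0.3, 0.8], 0]
    - [[0, 0.3, 1.1], 0]
    - [[0, 0.2, 1.1], 0]
    - [[0, 0.2, 1.1], 0]
    - [[0, 0, 1.1], 0]
    - [[0, 0, 1.1], 0]
    - [[0, 0, 1.1], 0]
    - [[0, 0, 0.8], 0]
    - [[0, 0, 0.4], 0]
    - [[0, 0, 0], 0]

```text
t: 30.95
ee_pos: [445.9, 66.6, 0.4]
orientation: [-2.009, -2.392, 0.015]
ft_force: [-1.9, 0.3, 17.7]
width: 57.1
```

```bash
python3 -c "
from h import *
plan([444,63,2],100,step=30);o,im=snap('wrist','w20.png')
cv2.imwrite('pics/e10.png',cv2.resize(im[190:330,220:420,::-1],None,fx=4,fy=4,interpolation=cv2.INTER_CUBIC))"
```

```text
pos [4.459e+02 6.660e+01 4.000e-01] yaw 99.95 tilt [-0.0199  0.0043] turn -0.05 local cm [-0.32 -0.26 -0.15] n 1 t 30.95 w 57.1 F [-1.9  0.3 17.7]
[[[-0.3,-0.3,-0.2],-0.1]]
```

View pics/e10.png

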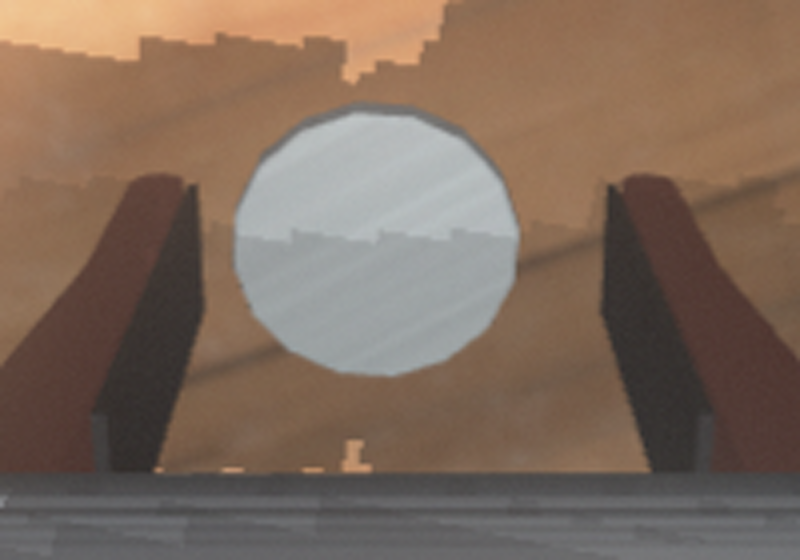

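Call:
arm_command:
  increments:
    - [[0, 0, -0.2], 0]
    - [[-0.3, -0.2, 0], 0]
    - [[0, 0, 0], 0]

```text
t: 31.3
ee_pos: [444.8, 63.0, 2.9]
orientation: [-2.009, -2.393, 0.013]
ft_force: [-0.5, 0.5, 0.3]
width: 57.1
```

```bash
python3 -c "
from h import *
plan([444,63,2],100,step=30);o,im=snap('wrist','w21.png')
cv2.imwrite('pics/e11.png',cv2.resize(im[190:330,220:420,::-1],None,fx=4,fy=4,interpolation=cv2.INTER_CUBIC))"
```

```text
pos [444.8  63.    2.9] yaw 99.95 tilt [-0.0187  0.0045] turn -0.05 local cm [ 0.01 -0.07  0.09] n 1 t 31.3 w 57.1 F [-0.5  0.5  0.3]
[[[0.0,-0.1,0.1],-0.1]]
```

View pics/e11.png

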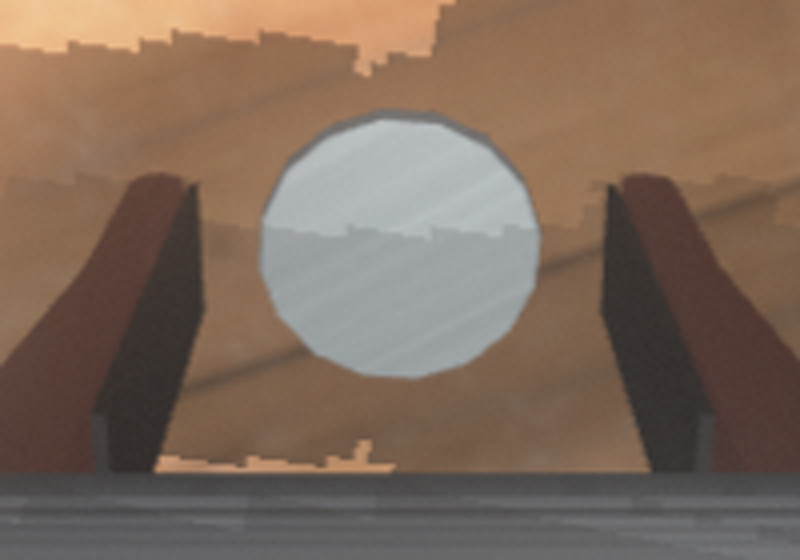

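```bash
python3 -c "
from h import *
o=get_obs();print(toolpt((220+400/4,190+248/4),6-o['ee_pos'][2],o))"
```

```text
[ 0.3 -1.1 -3.1]
```

Call:
arm_command:
  increments:
    - [[0, -0.1, 0.1], 0]
    - [[0, 0, 0], 0]
    - [[0, 0, 0], 0]
    - [[0, 0, 0], 0]
    - [[0, 0, 0], 0]
    - [[0, 0, 0], 0]
    - [[0, 0, 0], 0]
    - [[0, 0, 0], 0]
  gripper: 0

```text
t: 32.15
ee_pos: [444.0, 62.9, 1.8]
orientation: [-2.01, -2.393, 0.013]
ft_force: [0.1, -0.3, 0.7]
width: 38.4
```

```bash
python3 -c "
from h import *
plan([566.1,268.7,100],121.1,step=30);o,im=snap('wrist','w22.png')
cv2.imwrite('pics/e12.png',cv2.resize(im[190:330,220:420,::-1],None,fx=4,fy=4,interpolation=cv2.INTER_CUBIC))"
```

```text
pos [444.   62.9   1.8] yaw 99.94 tilt [-0.0181  0.0045] turn -21.16 local cm [18.24 15.41 -9.94] n 9 t 32.15 w 38.4 F [ 0.1 -0.3  0.7]
[[[2.0,1.7,-1.1],-2.4],[[2.0,1.8,-1.1],-2.4],[[1.9,1.9,-1.1],-2.4],[[1.8,1.9,-1.1],-2.4],[[1.7,2.0,-1.1],-2.4],[[1.6,2.1,-1.1],-2.4],[[1.5,2.2,-1.1],-2.4],[[1.5,2.2,-1.1],-2.4],[[1.4,2.3,-1.1],-2.4]]
```

View pics/e12.png

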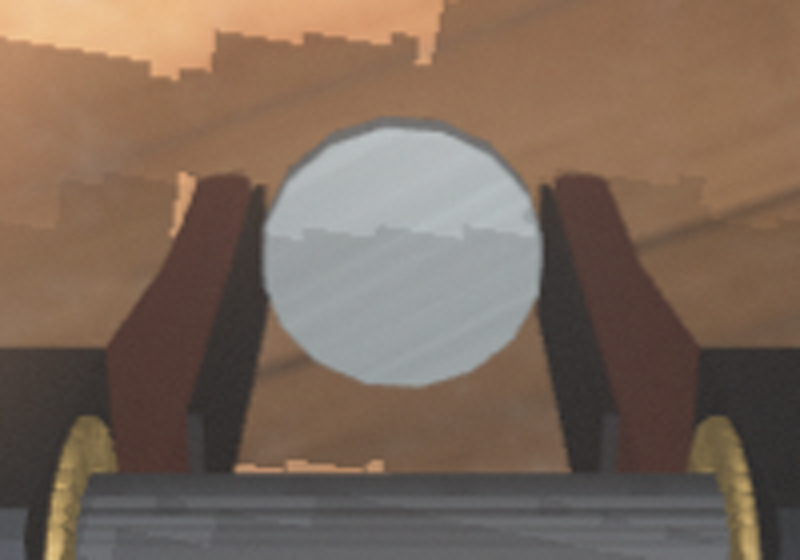

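Call:
arm_command:
  increments:
    - [[0, 0, 0], 0]
    - [[0, 0, 0], 0]
    - [[0, 0, -0.4], 0]
    - [[0, 0, -0.8], 0]
    - [[0, 0, -1], 0]
    - [[0, 0, -1.2], 0]
    - [[0, 0, -1.2], 0]
    - [[0, 0, -1.2], 0]
    - [[0, 0, -1.2], 0]
    - [[0, 0, -1.2], 0]
    - [[0, 0, -1.2], 0]
    - [[0, 0, -0.8], 0]
    - [[0, 0, 0], 0]

```text
t: 33.5
ee_pos: [446.7, 62.5, 116.0]
orientation: [-2.012, -2.396, 0.006]
ft_force: [-0.5, -0.7, 0.4]
width: 38.8
```

```bash
python3 -c "
from h import *
plan([560,264,108],121.1,step=25);o,im=snap('wrist','w23.png')
cv2.imwrite('pics/e13.png',cv2.resize(im[190:330,220:420,::-1],None,fx=4,fy=4,interpolation=cv2.INTER_CUBIC))"
```

```text
pos [446.7  62.5 116. ] yaw 99.94 tilt [-0.0125  0.0051] turn -21.16 local cm [17.88 14.64  0.76] n 10 t 33.5 w 38.8 F [-0.5 -0.7  0.4]
[[[1.8,1.5,0.1],-2.1],[[1.7,1.5,0.1],-2.1],[[1.7,1.6,0.1],-2.1],[[1.6,1.7,0.1],-2.1],[[1.6,1.7,0.1],-2.1],[[1.5,1.8,0.1],-2.1],[[1.4,1.8,0.1],-2.1],[[1.4,1.9,0.1],-2.1],[[1.3,1.9,0.1],-2.1],[[1.2,2.0,0.1],-2.1]]
```

View pics/e13.png

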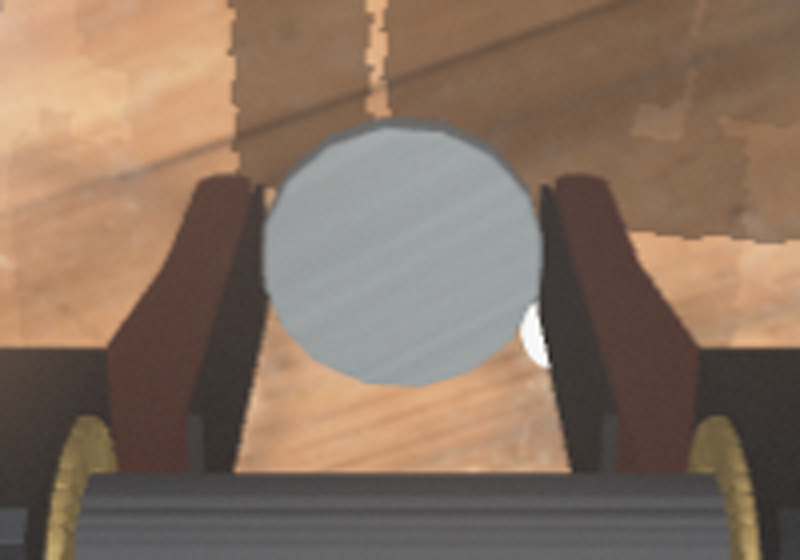

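Call:
arm_command:
  increments:
    - [[1.8, 1.5, 0], -2.1]
    - [[1.7, 1.5, 0], -2.1]
    - [[1.7, 1.6, 0], -2.1]
    - [[1.6, 1.7, 0], -2.1]
    - [[1.6, 1.7, 0], -2.1]
    - [[1.5, 1.8, 0], -2.1]
    - [[1.4, 1.8, 0], -2.1]
    - [[1.4, 1.9, 0], -2.1]
    - [[1.3, 1.7, 0], -2.1]
    - [[1.0, 1.0, 0], -2.1]
    - [[0, 0, 0], 0]
    - [[0, 0, 0], 0]

```text
t: 34.75
ee_pos: [547.7, 263.2, 107.0]
orientation: [-1.518, -2.724, 0.02]
ft_force: [0.2, 0.1, -0.1]
width: 38.8
```

```bash
python3 -c "
from h import *
o=get_obs()
plan([566.1,268.7,70],121.1,step=25);o,im=snap('wrist','w24.png')
print(toolpt((220+403/4,190+255/4),4.2,o))
cv2.imwrite('pics/e14.png',cv2.resize(im[170:330,220:420,::-1],None,fx=3.7,fy=3.7,interpolation=cv2.INTER_CUBIC))"
```

```text
pos [547.7 263.2 107. ] yaw 121.73 tilt [-0.0265  0.0003] turn 0.63 local cm [-0.56  1.93  3.65] n 2 t 34.75 w 38.8 F [ 0.2  0.1 -0.1]
[[[-0.3,1.0,1.8],0.3],[[-0.3,1.0,1.8],0.3]]
[ 0.7 -0.4 -4.2]
```

View pics/e14.png

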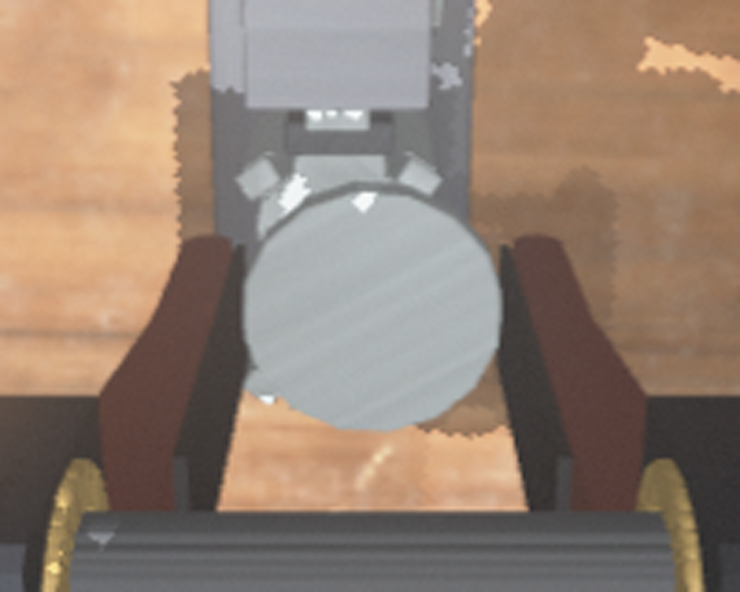

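Call:
arm_command:
  increments:
    - [[-0.2, 0.7, 0.0], 0.3]
    - [[-0.2, 0.7, 0.0], 0.2]
    - [[-0.1, 0.4, 0.4], 0]
    - [[0, 0.1, 0.8], 0]
    - [[0, 0, 0.8], 0]
    - [[0, 0, 0.8], 0]
    - [[0, 0, 0.5], 0]
    - [[0, 0, 0], 0]
    - [[0, 0, 0], 0]

```text
t: 35.7
ee_pos: [565.6, 265.9, 69.5]
orientation: [-1.536, -2.712, 0.024]
ft_force: [0.4, -0.1, -0.8]
width: 38.7
```

```bash
python3 -c "
from h import *
o=get_obs()
plan([566.1,268.7,60],121.1,step=25);o,im=snap('wrist','w25.png')
cv2.imwrite('pics/e15.png',cv2.resize(im[170:330,220:420,::-1],None,fx=3.7,fy=3.7,interpolation=cv2.INTER_CUBIC))"
```

```text
pos [565.6 265.9  69.5] yaw 120.93 tilt [-0.0295 -0.0012] turn -0.17 local cm [0.2  0.21 0.95] n 1 t 35.7 w 38.7 F [ 0.4 -0.1 -0.8]
[[[0.2,0.2,0.9],-0.2]]
```

View pics/e15.png

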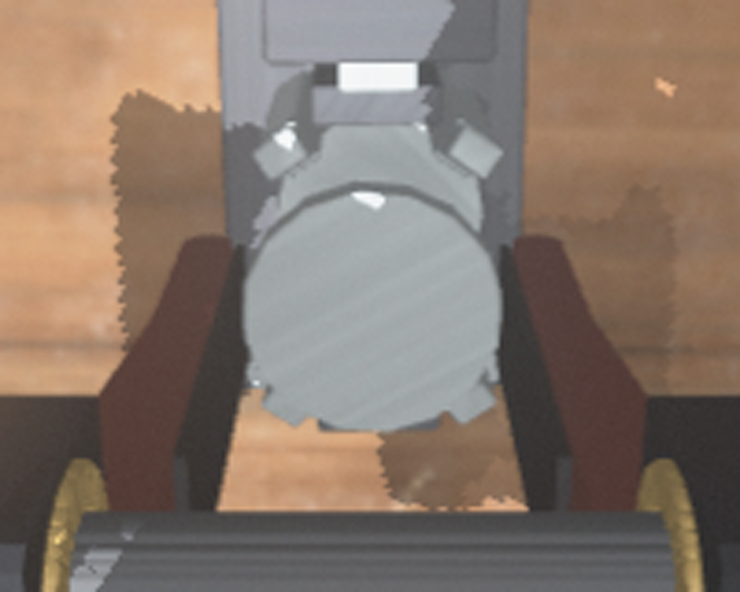

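Call:
arm_command:
  increments:
    - [[0.15, 0.25, 0], 0]
    - [[0, 0, 0.4], 0]
    - [[0, 0, 0.4], 0]
    - [[0, 0, 0.3], 0]
    - [[0, 0, 0], 0]

```text
t: 36.25
ee_pos: [567.4, 269.2, 58.7]
orientation: [-1.536, -2.713, 0.022]
ft_force: [-0.3, 0.4, -0.2]
width: 38.5
```

```bash
python3 -c "
from h import *
plan([566.1,268.7,24],121.1,step=25)"
```

```text
pos [567.4 269.2  58.7] yaw 120.95 tilt [-0.0276 -0.0003] turn -0.15 local cm [-0.02 -0.05  3.47] n 2 t 36.25 w 38.5 F [-0.3  0.4 -0.2]
[[[-0.0,-0.0,1.7],-0.1],[[-0.0,-0.0,1.7],-0.1]]
```

Call:
arm_command:
  increments:
    - [[0, -0.1, 0.4], 0]
    - [[0, 0, 0.4], 0]
    - [[0, 0, 0.4], 0]
    - [[0, 0, 0.4], 0]
    - [[0, 0, 0.4], 0]
    - [[0, 0, 0], 0]

```text
t: 36.85
ee_pos: [565.6, 268.4, 36.6]
orientation: [-1.536, -2.713, 0.022]
ft_force: [0.1, 0.0, -1.7]
width: 38.3
```

```bash
python3 -c "
from h import *
plan([566.1,268.7,24],121.1,step=25)"
```

```text
pos [565.6 268.4  36.6] yaw 120.94 tilt [-0.0281 -0.0006] turn -0.16 local cm [-0.02  0.09  1.26] n 1 t 36.85 w 38.3 F [ 0.1  0.  -1.7]
[[[-0.0,0.1,1.3],-0.2]]
```

Call:
arm_command:
  increments:
    - [[0, 0.1, 0.3], 0]
    - [[0, 0, 0.3], 0]
    - [[0, 0, 0.3], 0]
    - [[0, 0, 0.1], 0]
    - [[0, 0, 0.1], 0]
    - [[0, 0, 0], 0]

```text
t: 37.45
ee_pos: [566.4, 269.0, 24.6]
orientation: [-1.536, -2.713, 0.022]
ft_force: [-0.6, 0.8, -0.5]
width: 38.7
```

```bash
python3 -c "
from h import *
plan([566.1,268.7,24],121.1,step=25)"
```

```text
pos [566.4 269.   24.6] yaw 120.94 tilt [-0.0279 -0.0005] turn -0.16 local cm [-0.01 -0.04  0.06] n 1 t 37.45 w 38.7 F [-0.6  0.8 -0.5]
[[[-0.0,-0.0,0.1],-0.2]]
```

Release and retreat.

Call:
arm_command:
  increments:
    - [[0, 0, 0.1], 0]
    - [[0, 0, 0], 0]

```text
t: 37.65
ee_pos: [566.7, 269.2, 24.0]
orientation: [-1.536, -2.713, 0.021]
ft_force: [0.6, -0.1, -0.4]
width: 38.6
```

Call:
arm_command:
  increments:
    - [[0, 0, 0], 0]
    - [[0, 0, 0], 0]
    - [[0, 0, 0], 0]
    - [[0, 0, 0], 0]
    - [[0, 0, -0.5], 0]
    - [[0, 0, -1], 0]
    - [[0, 0, -1], 0]
    - [[0, 0, -1], 0]
    - [[0, 0, -1], 0]
    - [[0, 0, -1], 0]
    - [[0, 0, -1.5], 0]
    - [[0, 0, -1.5], 0]
    - [[0, 0, -1.5], 0]
    - [[0, 0, 0], 0]
  gripper: 0.65

```text
t: 39.05
ee_pos: [571.0, 269.8, 135.5]
orientation: [-1.538, -2.715, 0.016]
ft_force: [-0.2, -0.5, 0.6]
width: 56.9
```

```bash
python3 -c "
from h import *
plan([540.5,-135.2,130],60,step=35);o,im=snap('wrist','w26.png')
n=[566.1,268.7]
print(w2pix('wrist',[[*n,28]],o));x,y=w2pix('wrist',[[*n,28]],o)[0].astype(int)
cv2.imwrite('pics/e16.png',cv2.resize(im[y-70:y+70,x-90:x+90,::-1],None,fx=4,fy=4,interpolation=cv2.INTER_CUBIC))"
```

```text
pos [571.  269.8 135.5] yaw 120.95 tilt [-0.0232  0.0016] turn 60.95 local cm [-33.17 -23.43   0.56] n 12 t 39.05 w 56.9 F [-0.2 -0.5  0.6]
[[[-2.8,-2.0,0.0],5.1],[[-2.9,-1.7,0.0],5.1],[[-3.1,-1.4,0.0],5.1],[[-3.2,-1.2,0.0],5.1],[[-3.3,-0.9,0.0],5.1],[[-3.3,-0.6,0.0],5.1],[[-3.4,-0.3,0.0],5.1],[[-3.4,0.0,0.0],5.1],[[-3.4,0.3,0.0],5.1],[[-3.3,0.6,0.0],5.1],[[-3.3,0.9,0.0],5.1],[[-3.2,1.2,0.0],5.1]]
[[319.9 196.5]]
```

View pics/e16.png

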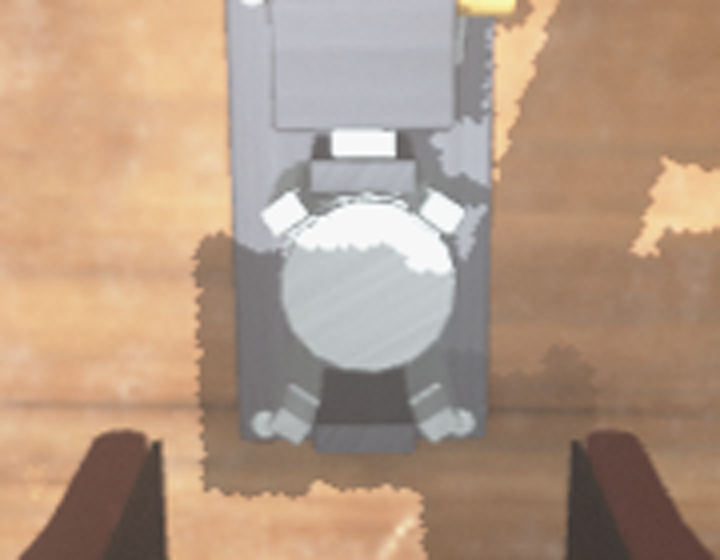

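```bash
python3 -c "
from h import *
print(pix2w('top',[(463,140),(490,180)],150),pix2w('top',[(463,140),(490,180)],300),pix2w('top',[(405,152)],29))"
```

```text
[[ 634.4 -268.1]
 [ 553.8 -317.1]] [[ 592.3 -219.2]
 [ 525.4 -259.9]] [[ 641.9 -175.3]]
```

Call:
arm_command:
  increments:
    - [[-2.8, -2.0, 0], 5.1]
    - [[-2.9, -1.7, 0], 5.1]
    - [[-3.1, -1.4, 0], 5.1]
    - [[-3.2, -1.2, 0], 5.1]
    - [[-3.3, -0.9, 0], 5.1]
    - [[-3.3, -0.6, 0], 5.1]
    - [[-3.4, -0.3, 0], 5.1]
    - [[-3.4, 0, 0], 5.1]
    - [[-3.4, 0.3, 0], 5.1]
    - [[-3.0, 0.6, 0], 5.1]
    - [[-2.0, 0.5, 0], 5.1]
    - [[-1.0, 0.3, 0], 3]
    - [[0, 0, 0], 0]
    - [[0, 0, 0], 0]

```text
t: 40.5
ee_pos: [527.3, -109.5, 127.3]
orientation: [-2.709, -1.55, 0.048]
ft_force: [-0.1, -0.4, -0.8]
width: 57.4
```

```bash
python3 -c "
from h import *
plan([540.5,-135.2,80],60,step=35);o,im=snap('wrist','w27.png')
print(w2pix('wrist',[[540.5,-135.2,6]],o))"
```

```text
pos [ 527.3 -109.5  127.3] yaw 59.59 tilt [-0.0368  0.0023] turn -0.41 local cm [-1.47  2.59  4.67] n 2 t 40.5 w 57.4 F [-0.1 -0.4 -0.8]
[[[-0.7,1.3,2.3],-0.2],[[-0.7,1.3,2.3],-0.2]]
[[305.9 224.3]]
```

View pics/w27.png

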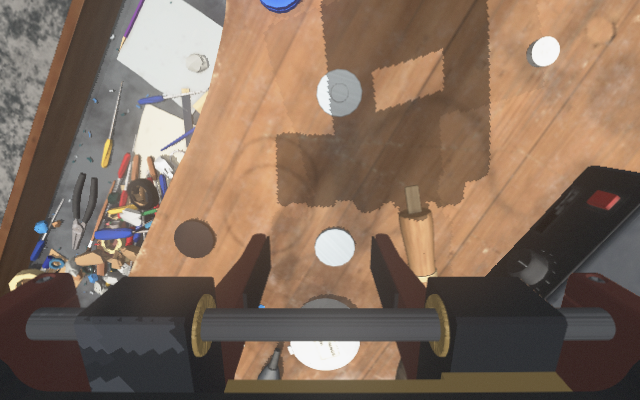

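```bash
python3 -c "
from h import *
o=get_obs();p=pix2w('wrist',[(335,246),(339,92),(544,51)],6,o);print(p, pix2w('wrist',[(325,335),(408,187)],20,o))
plan([*p[0],40],62,step=35)"
```

```text
[[ 574.1 -121.7]
 [ 451.2  -47.7]
 [ 509.5  116.9]] [[ 647.9 -175.9]
 [ 552.4  -35.4]]
pos [ 527.3 -109.3  127.3] yaw 59.61 tilt [-0.0369  0.0023] turn -2.39 local cm [1.44 4.95 8.55] n 3 t 40.55 w 57.0 F [-1.2  0.3  0.5]
[[[0.5,1.7,2.8],-0.8],[[0.5,1.7,2.8],-0.8],[[0.4,1.7,2.8],-0.8]]
```

Call:
arm_command:
  increments:
    - [[0.5, 1.6, 0], 0]
    - [[0.5, 1.7, 0], 0]
    - [[0.4, 1.4, 0], 0]
    - [[0, 0, 0], 0]
    - [[0, 0, 2.0], 0]
    - [[0, 0, 2.0], 0]
    - [[0, 0, 1.5], 0]
    - [[0, 0, 0.5], 0]
    - [[0, 0, 0], 0]
    - [[0, 0, 0], 0]
  gripper: 0.6

```text
t: 41.55
ee_pos: [571.9, -113.0, 62.9]
orientation: [-2.693, -1.571, 0.052]
ft_force: [-0.2, 0.5, 0.7]
width: 52.7
```

```bash
python3 -c "
from h import *
plan([574.1,-121.7,20],62,step=35);o,im=snap('wrist','w28.png')
print(w2pix('wrist',[[574.1,-121.7,6]],o))"
```

```text
pos [ 571.9 -113.    62.9] yaw 60.55 tilt [-0.0404  0.0034] turn -1.45 local cm [-0.58  0.78  4.27] n 2 t 41.55 w 52.7 F [-0.2  0.5  0.7]
[[[-0.3,0.4,2.1],-0.7],[[-0.3,0.4,2.1],-0.7]]
[[312.3 229.1]]
```

View pics/w28.png

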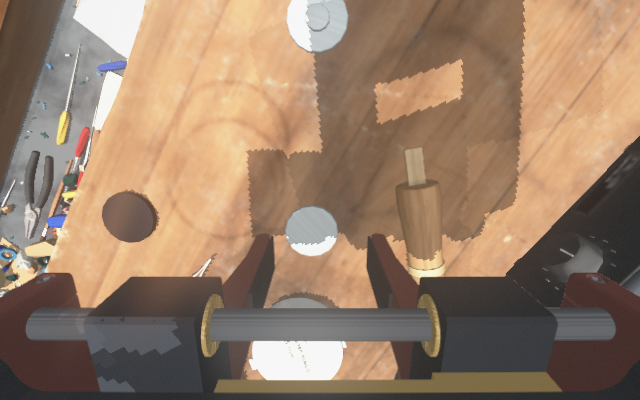

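Call:
arm_command:
  increments:
    - [[-0.3, 0.4, 0.3], 0]
    - [[-0.3, 0.4, 0.7], 0]
    - [[0, 0, 1], 0]
    - [[0, 0, 1], 0]
    - [[0, 0, 1], 0]
    - [[0, 0, 0.7], 0]
    - [[0, 0, 0], 0]
    - [[0, 0, 0], 0]

```text
t: 42.4
ee_pos: [575.0, -123.4, 12.4]
orientation: [-2.695, -1.571, 0.049]
ft_force: [0.2, -0.1, 0.7]
width: 52.7
```

```bash
python3 -c "
from h import *
plan([574.1,-121.7,2],62,step=35);o,im=snap('wrist','w29.png')
cv2.imwrite('pics/e17.png',cv2.resize(im[190:330,220:420,::-1],None,fx=4,fy=4,interpolation=cv2.INTER_CUBIC))"
```

```text
pos [ 575.  -123.4   12.4] yaw 60.5 tilt [-0.0385  0.003 ] turn -1.5 local cm [ 0.12 -0.13  1.05] n 1 t 42.4 w 52.7 F [ 0.2 -0.1  0.7]
[[[0.1,-0.1,1.0],-1.5]]
```

View pics/e17.png

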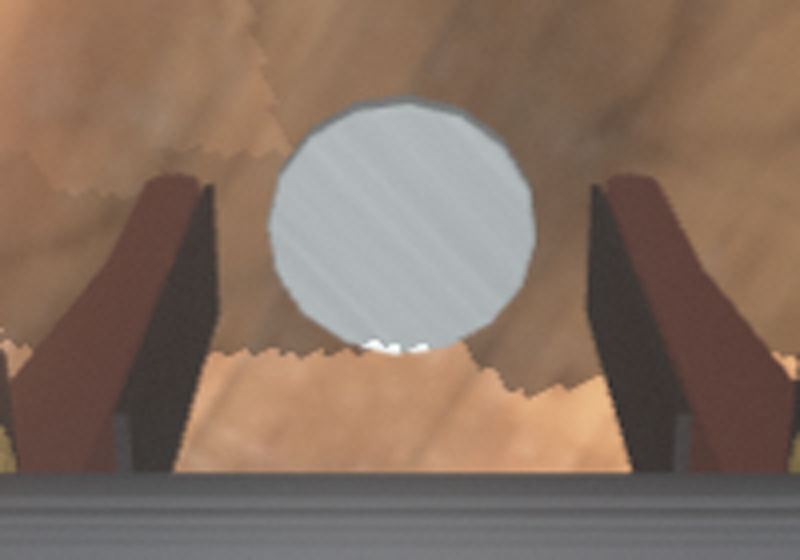

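Call:
arm_command:
  increments:
    - [[0, -0.1, 0.3], 0]
    - [[0, 0, 0.3], 0]
    - [[0, 0, 0.2], 0]
    - [[0, 0, 0.1], 0]
    - [[0, 0, 0], 0]

```text
t: 42.95
ee_pos: [574.5, -122.8, 3.9]
orientation: [-2.696, -1.572, 0.047]
ft_force: [0.5, -0.4, -0.3]
width: 52.5
```

```bash
python3 -c "
from h import *
plan([574.1,-121.7,2],62,step=35);o,im=snap('wrist','w30.png')
cv2.imwrite('pics/e18.png',cv2.resize(im[190:330,220:420,::-1],None,fx=4,fy=4,interpolation=cv2.INTER_CUBIC))"
```

```text
pos [ 574.5 -122.8    3.9] yaw 60.52 tilt [-0.0365  0.0026] turn -1.48 local cm [ 0.08 -0.09  0.19] n 1 t 42.95 w 52.5 F [ 0.5 -0.4 -0.3]
[[[0.1,-0.1,0.2],-1.5]]
```

View pics/e18.png

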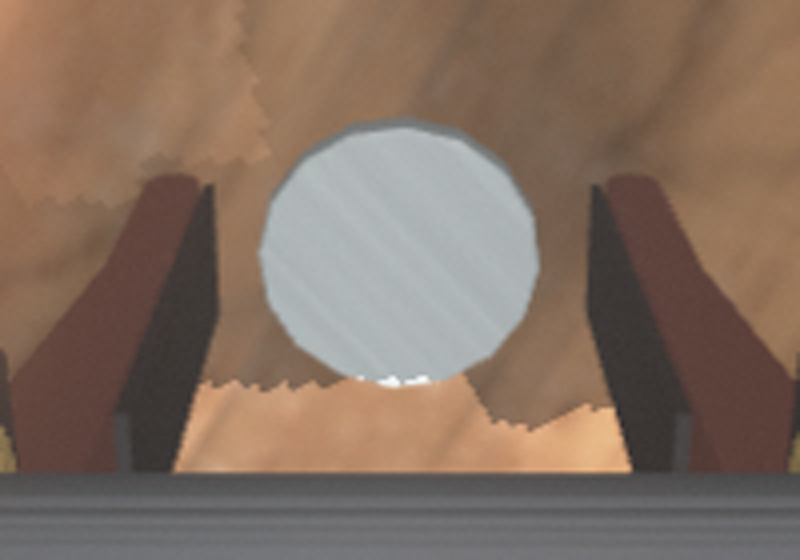

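Call:
arm_command:
  increments:
    - [[0, 0, 0.2], 0]
    - [[0, 0, 0], 0]
    - [[0, 0, 0], 0]
    - [[0, 0, 0], 0]
    - [[0, 0, 0], 0]
    - [[0, 0, 0], 0]
    - [[0, 0, 0], 0]
    - [[0, 0, 0], 0]
  gripper: 0

```text
t: 43.8
ee_pos: [574.7, -122.9, 2.0]
orientation: [-2.696, -1.572, 0.047]
ft_force: [0.1, 0.1, 0.3]
width: 38.9
```

```bash
python3 -c "
from h import *
plan([574.1,-121.7,2],62,step=35)"
```

```text
pos [ 574.7 -122.9    2. ] yaw 60.52 tilt [-0.0359  0.0024] turn -1.48 local cm [ 0.08 -0.11  0.01] n 1 t 43.8 w 38.9 F [0.1 0.1 0.3]
[[[0.1,-0.1,0.0],-1.5]]
```

Call:
arm_command:
  increments:
    - [[0, 0, 0], 0]
    - [[0, 0, 0], 0]
    - [[0, 0, -0.4], 0]
    - [[0, 0, -0.8], 0]
    - [[0, 0, -1.2], 0]
    - [[0, 0, -1.5], 0]
    - [[0, 0, -1.5], 0]
    - [[0, 0, -1.5], 0]
    - [[0, 0, -1.5], 0]
    - [[0, 0, -1.5], 0]
    - [[0, 0, -1.5], 0]
    - [[0, 0, -1], 0]
    - [[0, 0, 0], 0]

```text
t: 45.1
ee_pos: [581.4, -123.6, 142.3]
orientation: [-2.701, -1.575, 0.037]
ft_force: [0.8, -0.2, -0.7]
width: 38.5
```

```bash
python3 -c "
from h import *
print(pix2w('top',[(270,162),(331,140),(305,87),(250,105)],80))
plan([510,60,140],85,step=35);plan([540,253,120],121,step=30);o,im=snap('wrist','w31.png')
cv2.imwrite('pics/e19.png',cv2.resize(im[190:330,220:420,::-1],None,fx=4,fy=4,interpolation=cv2.INTER_CUBIC))"
```

```text
[[611.1 119.1]
 [656.8  -9.8]
 [775.5  44. ]
 [737.2 162.4]]
pos [ 581.4 -123.6  142.3] yaw 60.52 tilt [-0.0278  0.0006] turn -24.48 local cm [ 12.47 -15.25   0.44] n 6 t 45.1 w 38.5 F [ 0.8 -0.2 -0.7]
[[[2.1,-2.5,0.1],-4.1],[[2.3,-2.4,0.1],-4.1],[[2.4,-2.2,0.1],-4.1],[[2.6,-2.0,0.1],-4.1],[[2.7,-1.9,0.1],-4.1],[[2.8,-1.7,0.1],-4.1]]
pos [ 581.4 -123.6  142.3] yaw 60.52 tilt [-0.0278  0.0006] turn -60.48 local cm [ 30.77 -22.09   2.37] n 13 t 45.1 w 38.5 F [ 0.8 -0.2 -0.7]
[[[2.4,-1.7,0.2],-4.7],[[2.5,-1.5,0.2],-4.7],[[2.6,-1.3,0.2],-4.7],[[2.7,-1.1,0.2],-4.7],[[2.8,-0.9,0.2],-4.7],[[2.8,-0.6,0.2],-4.7],[[2.9,-0.4,0.2],-4.7],[[2.9,-0.2,0.2],-4.7],[[2.9,0.1,0.2],-4.7],[[2.9,0.3,0.2],-4.7],[[2.9,0.5,0.2],-4.7],[[2.8,0.8,0.2],-4.7],[[2.7,1.0,0.2],-4.7]]
```

View pics/e19.png

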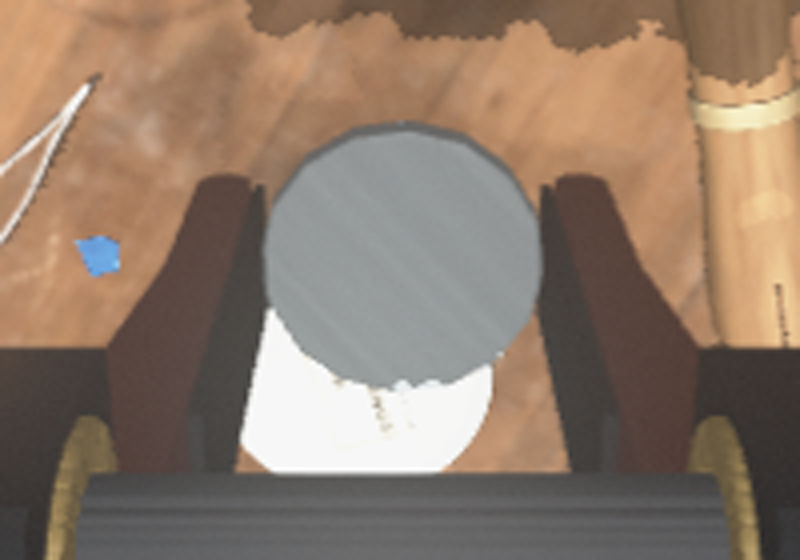

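Call:
arm_command:
  increments:
    - [[2.4, -1.7, 0], -4.7]
    - [[2.5, -1.5, 0], -4.7]
    - [[2.6, -1.3, 0], -4.7]
    - [[2.7, -1.1, 0], -4.7]
    - [[2.8, -0.9, 0], -4.7]
    - [[2.8, -0.6, 0], -4.7]
    - [[2.9, -0.4, 0], -4.7]
    - [[2.9, -0.2, 0], -4.7]
    - [[2.9, 0.1, 0], -4.7]
    - [[2.9, 0.3, 0], -4.7]
    - [[2.5, 0.4, 0], -4.7]
    - [[2.0, 0.4, 0], -4.7]
    - [[1.0, 0.2, 0], -4]
    - [[0, 0, 0], 0]
    - [[0, 0, 0], 0]

```text
t: 46.65
ee_pos: [522.7, 231.3, 133.2]
orientation: [-1.476, -2.73, 0.038]
ft_force: [0.3, -0.7, -0.1]
width: 38.4
```

```bash
python3 -c "
from h import *
plan([566.1,268.7,105],121.1,step=25)
o,im=snap('wrist','w32.png');cv2.imwrite('pics/e20.png',cv2.resize(im[170:330,220:420,::-1],None,fx=3.7,fy=3.7,interpolation=cv2.INTER_CUBIC))"
```

```text
pos [522.7 231.3 133.2] yaw 123.18 tilt [-0.0454 -0.0032] turn 2.08 local cm [0.7  5.78 2.61] n 3 t 46.65 w 38.4 F [ 0.3 -0.7 -0.1]
[[[0.2,1.9,0.9],0.7],[[0.3,1.9,0.9],0.7],[[0.3,1.9,0.9],0.7]]
```

View pics/e20.png

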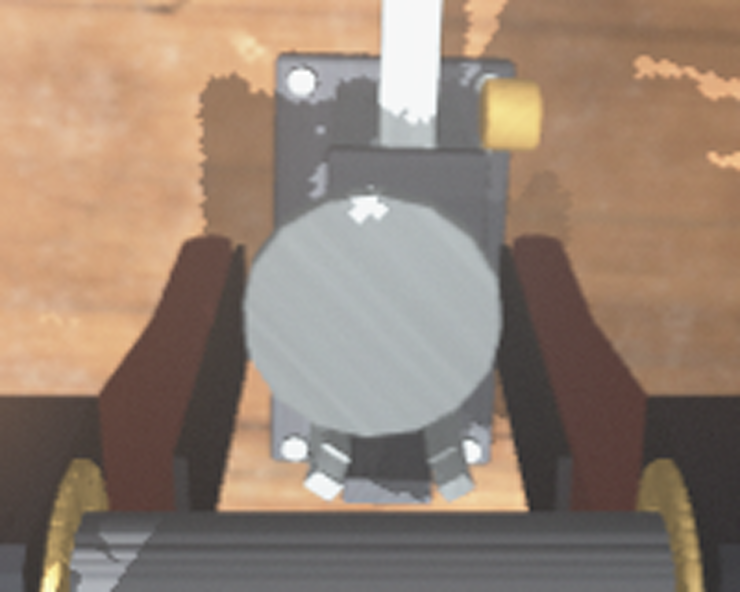

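```bash
python3 -c "
import cv2
a=cv2.imread('pics/w32.png')[210:300,270:370];b=cv2.imread('pics/w31.png')[210:300,270:370]
import numpy as np
cv2.imwrite('pics/f.png',cv2.resize(np.hstack([b,a]),None,fx=4,fy=4,interpolation=cv2.INTER_CUBIC))"
```

```text
(no output)
```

View pics/f.png

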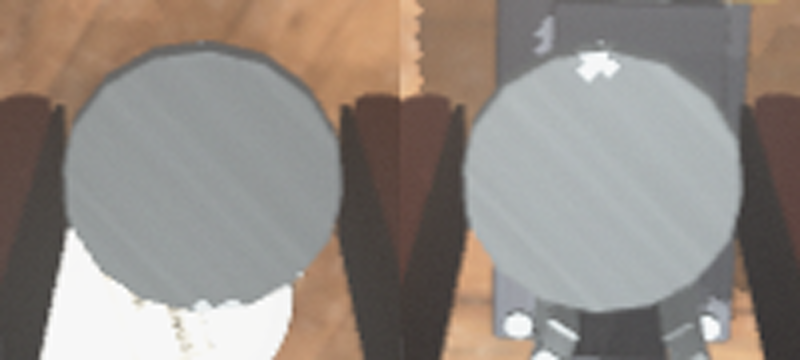

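Call:
arm_command:
  increments:
    - [[0.2, 1.0, 0], 0.7]
    - [[0.2, 1.0, 0], 0.7]
    - [[0.2, 1.0, 0], 0.6]
    - [[0.1, 1.0, 0], 0]
    - [[0, 1.0, 0], 0]
    - [[0, 0.5, 0], 0]
    - [[0, 0, 0], 0]
    - [[0, 0, 0.8], 0]
    - [[0, 0, 0.8], 0]
    - [[0, 0, 0.8], 0]
    - [[0, 0, 0.8], 0]
    - [[0, 0, 0], 0]

```text
t: 47.9
ee_pos: [568.4, 266.0, 94.9]
orientation: [-1.536, -2.695, 0.042]
ft_force: [0.3, -0.5, 0.1]
width: 38.6
```

```bash
python3 -c "
from h import *
plan([566.1,268.7,66],121.1,step=25)
o,im=snap('wrist','w33.png');cv2.imwrite('pics/e21.png',cv2.resize(im[170:330,220:420,::-1],None,fx=3.7,fy=3.7,interpolation=cv2.INTER_CUBIC))"
```

```text
pos [568.4 266.   94.9] yaw 120.6 tilt [-0.0473 -0.0041] turn -0.5 local cm [0.29 0.07 2.9 ] n 2 t 47.9 w 38.6 F [ 0.3 -0.5  0.1]
[[[0.1,0.0,1.4],-0.2],[[0.1,0.0,1.4],-0.2]]
```

View pics/e21.png

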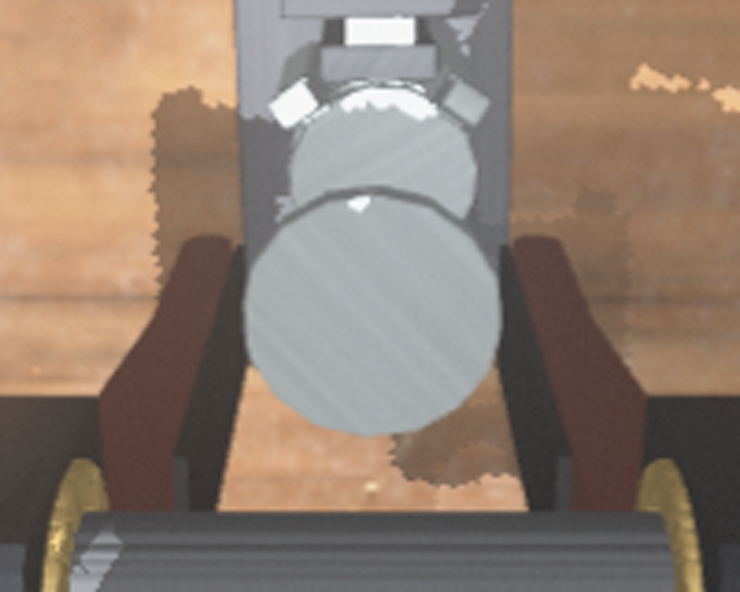

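Call:
arm_command:
  increments:
    - [[0.2, 0.1, 0], 0]
    - [[0, 0, 0.6], 0]
    - [[0, 0, 0.8], 0]
    - [[0, 0, 0.8], 0]
    - [[0, 0, 0.4], 0]
    - [[0, 0, 0], 0]
    - [[0, 0, 0], 0]

```text
t: 48.65
ee_pos: [567.5, 268.6, 67.5]
orientation: [-1.537, -2.696, 0.04]
ft_force: [-0.1, 0.5, 0.2]
width: 38.7
```

```bash
python3 -c "
from h import *
plan([566.1,268.7,30],121.1,step=25)"
```

```text
pos [567.5 268.6  67.5] yaw 120.61 tilt [-0.046  -0.0035] turn -0.49 local cm [0.   0.04 3.75] n 2 t 48.65 w 38.7 F [-0.1  0.5  0.2]
[[[0.0,0.0,1.9],-0.2],[[0.0,0.0,1.9],-0.2]]
```

Call:
arm_command:
  increments:
    - [[0, 0, 0.4], 0]
    - [[0, 0, 0.4], 0]
    - [[0, 0, 0.4], 0]
    - [[0, 0, 0.4], 0]
    - [[0, 0, 0.4], 0]
    - [[0, 0, 0], 0]

```text
t: 49.25
ee_pos: [566.9, 268.6, 46.2]
orientation: [-1.537, -2.696, 0.039]
ft_force: [0.3, -0.2, -0.2]
width: 38.6
```

```bash
python3 -c "
from h import *
plan([566.1,268.7,30],121.1,step=25)"
```

```text
pos [566.9 268.6  46.2] yaw 120.61 tilt [-0.0452 -0.0032] turn -0.49 local cm [0.01 0.   1.62] n 1 t 49.25 w 38.6 F [ 0.3 -0.2 -0.2]
[[[0.0,0.0,1.6],-0.5]]
```

Call:
arm_command:
  increments:
    - [[0, 0, 0.4], 0]
    - [[0, 0, 0.4], 0]
    - [[0, 0, 0.4], 0]
    - [[0, 0, 0.2], 0]
    - [[0, 0, 0.1], 0]
    - [[0, 0, 0], 0]

```text
t: 49.85
ee_pos: [566.5, 268.7, 30.6]
orientation: [-1.537, -2.697, 0.038]
ft_force: [-0.4, 0.0, 0.8]
width: 38.9
```

```bash
python3 -c "
from h import *
plan([566.1,268.7,30],121.1,step=25)"
```

```text
pos [566.5 268.7  30.6] yaw 120.61 tilt [-0.0446 -0.0031] turn -0.49 local cm [ 0.02 -0.03  0.06] n 1 t 49.85 w 38.9 F [-0.4  0.   0.8]
[[[0.0,-0.0,0.1],-0.5]]
```

Call:
arm_command:
  increments:
    - [[0, 0, 0], 0]
    - [[0, 0, 0], 0]
    - [[0, 0, 0], 0]
    - [[0, 0, 0], 0]
    - [[0, 0, -0.5], 0]
    - [[0, 0, -1], 0]
    - [[0, 0, -1], 0]
    - [[0, 0, -1], 0]
    - [[0, 0, -1], 0]
    - [[0, 0, -1.5], 0]
    - [[0, 0, -1.5], 0]
    - [[0, 0, -1.5], 0]
    - [[0, 0, -1.5], 0]
    - [[0, 0, 0], 0]
  gripper: 0.65

```text
t: 51.25
ee_pos: [573.2, 269.7, 147.7]
orientation: [-1.539, -2.7, 0.032]
ft_force: [1.0, 0.8, -0.7]
width: 56.8
```

```bash
python3 -c "
from h import *
plan([451.5,-47.7,120],85,step=30);o,im=snap('wrist','w34.png')
n=[566.1,268.7]
print(w2pix('wrist',[[*n,34]],o));x,y=w2pix('wrist',[[*n,34]],o)[0].astype(int)
cv2.imwrite('pics/e22.png',cv2.resize(im[y-70:y+70,x-90:x+90,::-1],None,fx=4,fy=4,interpolation=cv2.INTER_CUBIC))"
```

```text
pos [573.2 269.7 147.7] yaw 120.62 tilt [-0.0398 -0.001 ] turn 35.62 local cm [-21.17 -26.54   3.28] n 12 t 51.25 w 56.8 F [ 1.   0.8 -0.7]
[[[-1.8,-2.2,0.3],3.0],[[-1.9,-2.1,0.3],3.0],[[-2.0,-2.0,0.3],3.0],[[-2.1,-1.9,0.3],3.0],[[-2.2,-1.8,0.3],3.0],[[-2.3,-1.7,0.3],3.0],[[-2.4,-1.6,0.3],3.0],[[-2.4,-1.4,0.3],3.0],[[-2.5,-1.3,0.3],3.0],[[-2.6,-1.2,0.3],3.0],[[-2.6,-1.0,0.3],3.0],[[-2.7,-0.9,0.3],3.0]]
[[320.3 194.8]]
```

View pics/e22.png

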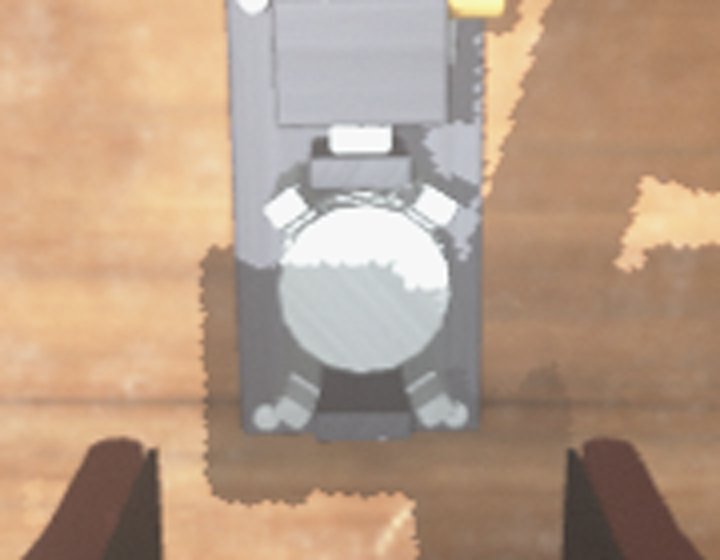

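Call:
arm_command:
  increments:
    - [[-1.8, -2.2, 0.2], 3]
    - [[-1.9, -2.1, 0.2], 3]
    - [[-2.0, -2.0, 0.2], 3]
    - [[-2.1, -1.9, 0.2], 3]
    - [[-2.2, -1.8, 0.2], 3]
    - [[-2.3, -1.7, 0.3], 3]
    - [[-2.4, -1.6, 0.3], 3]
    - [[-2.4, -1.4, 0.3], 3]
    - [[-2.5, -1.3, 0.3], 3]
    - [[-2.4, -1.2, 0.3], 3]
    - [[-1.8, -0.9, 0.3], 3]
    - [[-1.0, -0.5, 0.2], 1]
    - [[0, 0, 0], 0]
    - [[0, 0, 0], 0]

```text
t: 52.7
ee_pos: [443.6, -30.7, 114.2]
orientation: [-2.282, -2.106, 0.063]
ft_force: [-0.2, -0.6, 0.2]
width: 57.1
```

```bash
python3 -c "
from h import *
plan([451.5,-47.7,60],85,step=30);o,im=snap('wrist','w35.png')
print(w2pix('wrist',[[451.5,-47.7,6]],o))
s=cv2.imread('pics/s0.png')[180:360,400:640];cv2.imwrite('pics/g.png',cv2.resize(s,None,fx=3.2,fy=3.2,interpolation=cv2.INTER_CUBIC))"
```

```text
pos [443.6 -30.7 114.2] yaw 85.42 tilt [-0.054  -0.0016] turn 0.42 local cm [-1.6   1.21  5.37] n 2 t 52.7 w 57.1 F [-0.2 -0.6  0.2]
[[[-0.8,0.6,2.7],0.2],[[-0.8,0.6,2.7],0.2]]
[[302.6 215.5]]
```

View pics/w35.png

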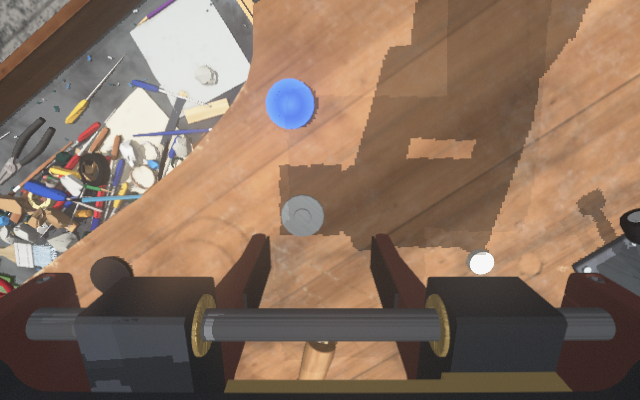

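View pics/g.png

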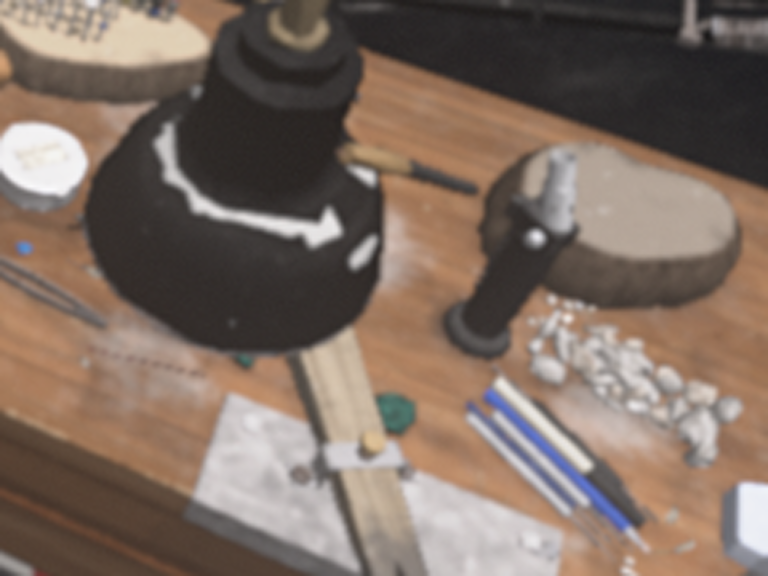

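Call:
arm_command:
  increments:
    - [[-0.5, 0.4, 0], 0]
    - [[-0.6, 0.4, 0.5], 0]
    - [[-0.5, 0.4, 0.9], 0]
    - [[0, 0, 1], 0]
    - [[0, 0, 1], 0]
    - [[0, 0, 1], 0]
    - [[0, 0, 1], 0]
    - [[0, 0, 1], 0]
    - [[0, 0, 1], 0]
    - [[0, 0, 1], 0]
    - [[0, 0, 1], 0]
    - [[0, 0, 0.5], 0]
    - [[0, 0, 0], 0]
    - [[0, 0, 0], 0]

```text
t: 54.15
ee_pos: [450.4, -46.9, 4.6]
orientation: [-2.275, -2.112, 0.064]
ft_force: [-0.3, 0.2, -0.1]
width: 57.1
```

```bash
python3 -c "
from h import *
plan([451.5,-47.7,2],85,step=35);o,im=snap('wrist','w36.png')
cv2.imwrite('pics/e23.png',cv2.resize(im[190:330,220:420,::-1],None,fx=4,fy=4,interpolation=cv2.INTER_CUBIC))"
```

```text
pos [450.4 -46.9   4.6] yaw 85.74 tilt [-0.0552 -0.0014] turn 0.74 local cm [-0.07  0.13  0.25] n 1 t 54.15 w 57.1 F [-0.3  0.2 -0.1]
[[[-0.1,0.1,0.3],0.7]]
```

View pics/e23.png

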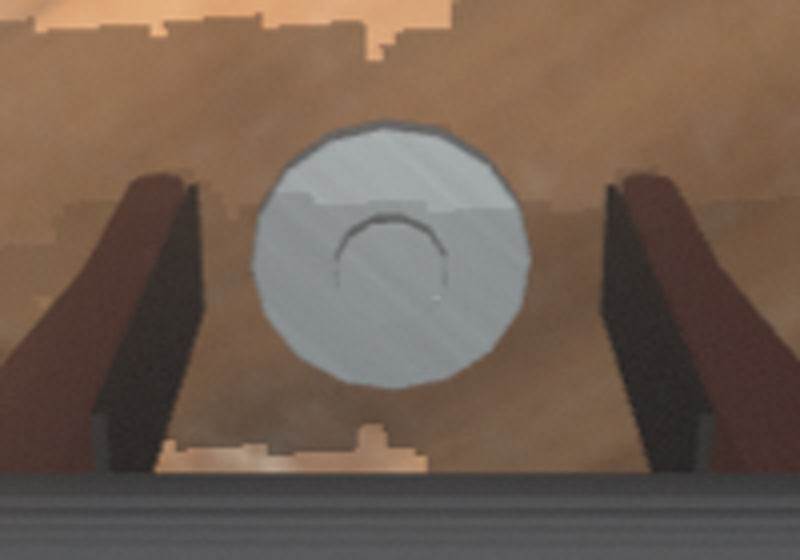

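Call:
arm_command:
  increments:
    - [[-0.1, 0.05, 0.1], 0]
    - [[0, 0, 0.15], 0]
    - [[0, 0, 0], 0]
    - [[0, 0, 0], 0]

```text
t: 54.6
ee_pos: [451.9, -48.2, 3.2]
orientation: [-2.277, -2.113, 0.061]
ft_force: [-0.2, 0.2, -0.2]
width: 57.3
```

Call:
arm_command:
  increments:
    - [[0, 0, 0], 0]
    - [[0, 0, 0], 0]
    - [[0, 0, 0], 0]
    - [[0, 0, 0], 0]
    - [[0, 0, 0], 0]
    - [[0, 0, 0], 0]
    - [[0, 0, 0], 0]
    - [[0, 0, 0], 0]
  gripper: 0

```text
t: 55.4
ee_pos: [452.0, -48.2, 3.4]
orientation: [-2.277, -2.114, 0.061]
ft_force: [-0.8, -0.2, 0.2]
width: 38.2
```

```bash
python3 -c "
from h import *
plan([451.5,-47.7,2],85,step=35);o,im=snap('wrist','w37.png')
cv2.imwrite('pics/e24.png',cv2.resize(im[190:330,220:420,::-1],None,fx=4,fy=4,interpolation=cv2.INTER_CUBIC))"
```

```text
pos [452.  -48.2   3.4] yaw 85.74 tilt [-0.0518 -0.0018] turn 0.74 local cm [ 0.05 -0.04  0.14] n 1 t 55.4 w 38.2 F [-0.8 -0.2  0.2]
[[[0.0,-0.0,0.1],0.7]]
```

View pics/e24.png

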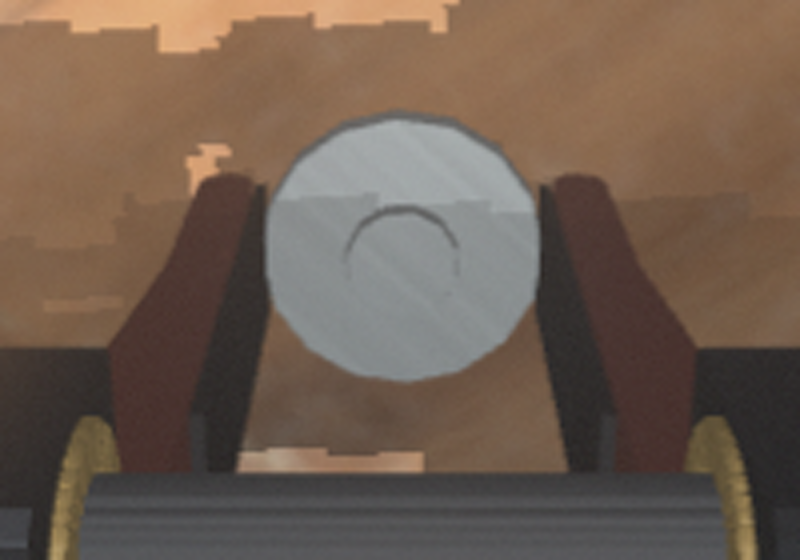

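Call:
arm_command:
  increments:
    - [[0, 0, 0], 0]
    - [[0, 0, 0], 0]
    - [[0, 0, 0.15], 0]
    - [[0, 0, 0], 0]
    - [[0, 0, 0], 0]
  gripper: 0.6

```text
t: 55.95
ee_pos: [451.9, -48.2, 1.7]
orientation: [-2.277, -2.114, 0.061]
ft_force: [0.0, -0.4, -0.5]
width: 53.1
```

Call:
arm_command:
  increments:
    - [[0, 0, 0], 0]
    - [[0, 0, 0], 0]
    - [[0, 0, 0], 0]
    - [[0, 0, 0], 0]
    - [[0, 0, 0], 0]
    - [[0, 0, 0], 0]
    - [[0, 0, 0], 0]
    - [[0, 0, 0], 0]
  gripper: 0

```text
t: 56.75
ee_pos: [451.9, -48.2, 1.7]
orientation: [-2.277, -2.114, 0.061]
ft_force: [-0.5, -0.3, -0.4]
width: 38.6
```

Call:
arm_command:
  increments:
    - [[0, 0, 0], 0]
    - [[0, 0, 0], 0]
    - [[0, 0, -0.4], 0]
    - [[0, 0, -0.8], 0]
    - [[0, 0, -1.2], 0]
    - [[0, 0, -1.5], 0]
    - [[0, 0, -1.5], 0]
    - [[0, 0, -1.5], 0]
    - [[0, 0, -1.5], 0]
    - [[0, 0, -1.5], 0]
    - [[0, 0, -1.5], 0]
    - [[0, 0, -0.5], 0]
    - [[0, 0, 0], 0]

```text
t: 58.05
ee_pos: [458.8, -48.0, 133.3]
orientation: [-2.28, -2.116, 0.056]
ft_force: [-0.2, -0.1, -1.1]
width: 38.7
```

```bash
python3 -c "
from h import *
plan([550,259,125],121.1,step=28);o,im=snap('wrist','w38.png')
cv2.imwrite('pics/e25.png',cv2.resize(im[190:330,220:420,::-1],None,fx=4,fy=4,interpolation=cv2.INTER_CUBIC))"
```

```text
pos [458.8 -48.  133.3] yaw 85.74 tilt [-0.0467 -0.0024] turn -35.36 local cm [31.29  6.83  0.33] n 12 t 58.05 w 38.7 F [-0.2 -0.1 -1.1]
[[[2.6,0.6,0.0],-2.9],[[2.6,0.7,0.0],-2.9],[[2.5,0.8,0.0],-2.9],[[2.5,1.0,0.0],-2.9],[[2.4,1.1,0.0],-2.9],[[2.4,1.2,0.0],-2.9],[[2.3,1.3,0.0],-2.9],[[2.2,1.5,0.0],-2.9],[[2.2,1.6,0.0],-2.9],[[2.1,1.7,0.0],-2.9],[[2.0,1.8,0.0],-2.9],[[1.9,1.9,0.0],-2.9]]
```

View pics/e25.png

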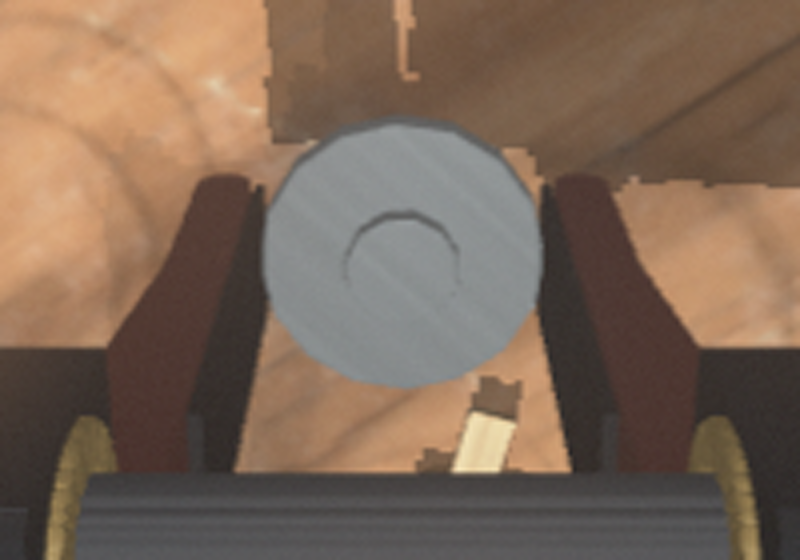

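Call:
arm_command:
  increments:
    - [[2.6, 0.6, 0], -2.9]
    - [[2.6, 0.7, 0], -2.9]
    - [[2.5, 0.8, 0], -2.9]
    - [[2.5, 1.0, 0], -2.9]
    - [[2.4, 1.1, 0], -2.9]
    - [[2.4, 1.2, 0], -2.9]
    - [[2.3, 1.3, 0], -2.9]
    - [[2.2, 1.5, 0], -2.9]
    - [[2.2, 1.6, 0], -2.9]
    - [[2.1, 1.7, 0], -2.9]
    - [[2.0, 1.6, 0], -2.9]
    - [[1.4, 1.2, 0], -2.9]
    - [[0.5, 0.5, 0], 0]
    - [[0, 0, 0], 0]
    - [[0, 0, 0], 0]

```text
t: 59.6
ee_pos: [540.5, 267.3, 114.7]
orientation: [-1.501, -2.697, 0.062]
ft_force: [-0.5, -0.1, -0.0]
width: 38.5
```

```bash
python3 -c "
from h import *
plan([566.1,268.7,95],121.1,step=28);o,im=snap('wrist','w39.png')
cv2.imwrite('pics/e26.png',cv2.resize(im[190:330,220:420,::-1],None,fx=4,fy=4,interpolation=cv2.INTER_CUBIC))"
```

```text
pos [540.5 267.3 114.7] yaw 121.75 tilt [-0.0676 -0.0085] turn 0.65 local cm [-1.28  2.37  1.79] n 2 t 59.6 w 38.5 F [-0.5 -0.1 -0. ]
[[[-0.6,1.2,0.9],0.3],[[-0.6,1.2,0.9],0.3]]
```

View pics/e26.png

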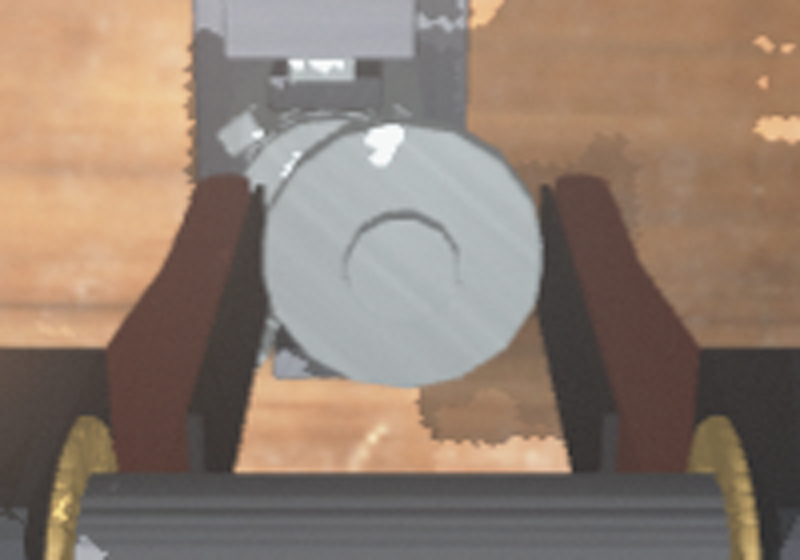

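Call:
arm_command:
  increments:
    - [[-0.4, 0.6, 0], 0.3]
    - [[-0.4, 0.6, 0], 0.3]
    - [[-0.4, 0.6, 0], 0]
    - [[-0.1, 0.6, 0], 0]
    - [[0, 0, 0.4], 0]
    - [[0, 0, 0.7], 0]
    - [[0, 0, 0.7], 0]
    - [[0, 0, 0.4], 0]
    - [[0, 0, 0], 0]
    - [[0, 0, 0], 0]

```text
t: 60.65
ee_pos: [568.1, 265.1, 88.3]
orientation: [-1.522, -2.684, 0.065]
ft_force: [-0.0, -1.4, -0.0]
width: 38.5
```

```bash
python3 -c "
from h import *
plan([566.1,268.7,70],121.1,step=28);o,im=snap('wrist','w40.png')
cv2.imwrite('pics/e27.png',cv2.resize(im[170:330,220:420,::-1],None,fx=3.7,fy=3.7,interpolation=cv2.INTER_CUBIC))"
```

```text
pos [568.1 265.1  88.3] yaw 120.83 tilt [-0.0692 -0.0092] turn -0.27 local cm [0.36 0.13 1.84] n 1 t 60.65 w 38.5 F [-0.  -1.4 -0. ]
[[[0.4,0.1,1.8],-0.3]]
```

View pics/e27.png

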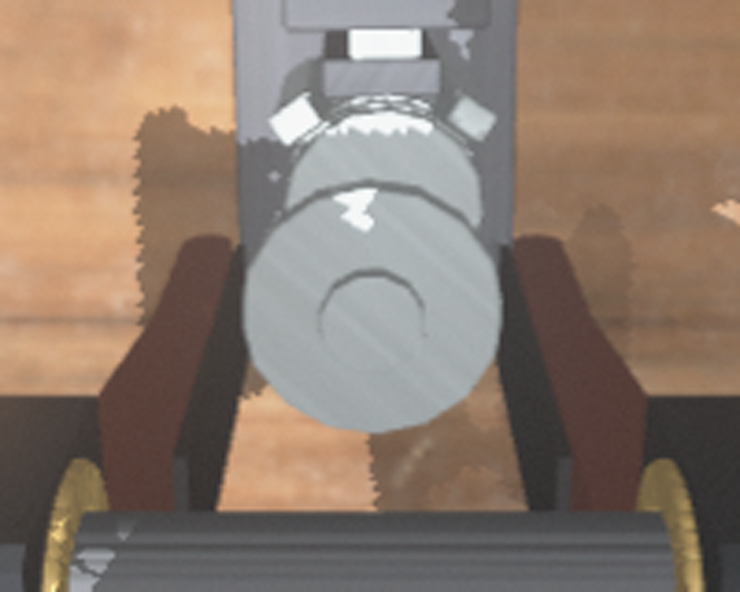

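Call:
arm_command:
  increments:
    - [[0.3, 0.1, 0], 0]
    - [[0, 0, 0.5], 0]
    - [[0, 0, 0.6], 0]
    - [[0, 0, 0.6], 0]
    - [[0, 0, 0.3], 0]
    - [[0, 0, 0], 0]
    - [[0, 0, 0], 0]

```text
t: 61.4
ee_pos: [565.9, 268.6, 67.0]
orientation: [-1.522, -2.684, 0.064]
ft_force: [0.1, 0.1, -0.5]
width: 38.6
```

```bash
python3 -c "
from h import *
plan([566.1,268.7,36],121.1,step=28);o,im=snap('wrist','w41.png')
cv2.imwrite('pics/e28.png',cv2.resize(im[170:330,220:420,::-1],None,fx=3.7,fy=3.7,interpolation=cv2.INTER_CUBIC))"
```

```text
pos [565.9 268.6  67. ] yaw 120.85 tilt [-0.0687 -0.009 ] turn -0.25 local cm [-0.09  0.23  3.09] n 2 t 61.4 w 38.6 F [ 0.1  0.1 -0.5]
[[[-0.0,0.1,1.5],-0.1],[[-0.0,0.1,1.5],-0.1]]
```

View pics/e28.png

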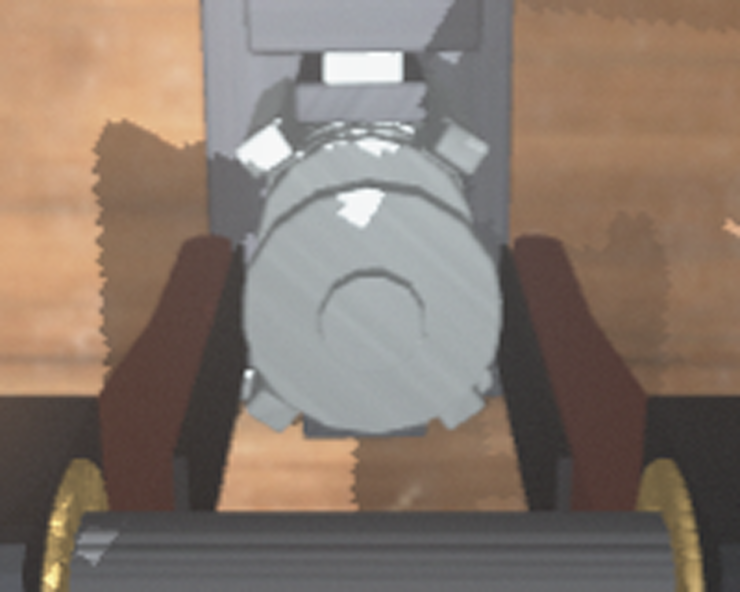

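Call:
arm_command:
  increments:
    - [[-0.1, 0.1, 0.3], 0]
    - [[0, 0.1, 0.4], 0]
    - [[0, 0, 0.4], 0]
    - [[0, 0, 0.4], 0]
    - [[0, 0, 0], 0]

```text
t: 61.95
ee_pos: [567.5, 268.6, 51.0]
orientation: [-1.522, -2.685, 0.063]
ft_force: [-1.0, 0.1, -1.1]
width: 38.5
```

```bash
python3 -c "
from h import *
plan([566.1,268.7,36],121.1,step=28)"
```

```text
pos [567.5 268.6  51. ] yaw 120.84 tilt [-0.0679 -0.0087] turn -0.26 local cm [ 0.04 -0.02  1.5 ] n 1 t 61.95 w 38.5 F [-1.   0.1 -1.1]
[[[0.0,-0.0,1.5],-0.3]]
```

Call:
arm_command:
  increments:
    - [[0, 0, 0.4], 0]
    - [[0, 0, 0.4], 0]
    - [[0, 0, 0.4], 0]
    - [[0, 0, 0.1], 0]
    - [[0, 0, 0], 0]

```text
t: 62.45
ee_pos: [566.4, 268.5, 36.6]
orientation: [-1.522, -2.684, 0.064]
ft_force: [0.2, 0.6, -0.6]
width: 39.0
```

```bash
python3 -c "
from h import *
plan([566.1,268.7,36],121.1,step=28);o,im=snap('wrist','w42.png')
cv2.imwrite('pics/e29.png',cv2.resize(im[170:330,220:420,::-1],None,fx=3.7,fy=3.7,interpolation=cv2.INTER_CUBIC))"
```

```text
pos [566.4 268.5  36.6] yaw 120.84 tilt [-0.0683 -0.0088] turn -0.26 local cm [ 0.03 -0.01  0.06] n 1 t 62.45 w 39.0 F [ 0.2  0.6 -0.6]
[[[0.0,-0.0,0.1],-0.3]]
```

View pics/e29.png

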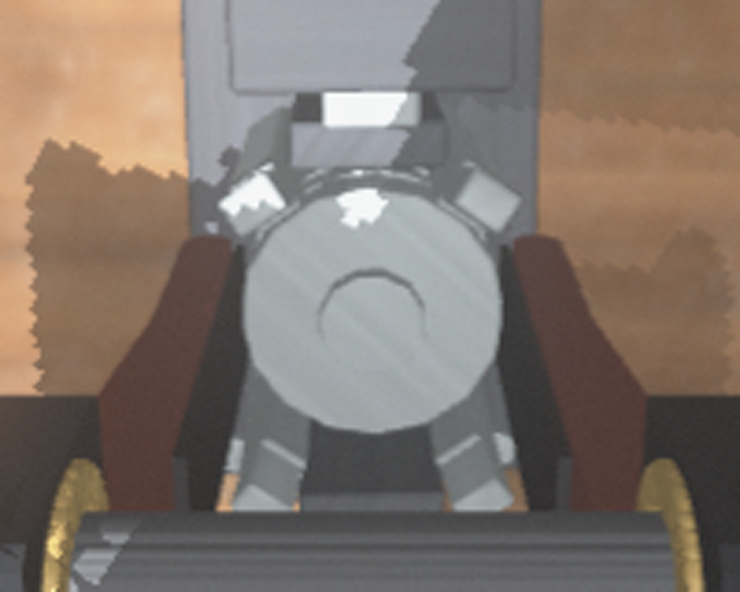

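In place; release and retreat upward.

Call:
arm_command:
  increments:
    - [[0, 0, 0], 0]
    - [[0, 0, 0], 0]
    - [[0, 0, 0], 0]
    - [[0, 0, 0], 0]
    - [[0, 0, -0.5], 0]
    - [[0, 0, -1], 0]
    - [[0, 0, -1], 0]
    - [[0, 0, -1], 0]
    - [[0, 0, -1.5], 0]
    - [[0, 0, -1.5], 0]
    - [[0, 0, -1.5], 0]
    - [[0, 0, -1.5], 0]
    - [[0, 0, 0], 0]
    - [[0, 0, 0], 0]
  gripper: 0.65

```text
t: 63.9
ee_pos: [575.5, 270.2, 144.1]
orientation: [-1.524, -2.688, 0.056]
ft_force: [-0.2, -1.0, -0.0]
width: 57.1
```

```bash
python3 -c "
from h import *
n=np.array([566.1,268.7]);ex=np.array([.855,.519])
k=n-122*ex;print(k)
plan([*k,130],121.1,step=30);o,im=snap('wrist','w43.png')
print(w2pix('wrist',[[*n,40]],o));x,y=w2pix('wrist',[[*n,40]],o)[0].astype(int)
cv2.imwrite('pics/e30.png',cv2.resize(im[y-70:y+70,x-90:x+90,::-1],None,fx=4,fy=4,interpolation=cv2.INTER_CUBIC))"
```

```text
[461.79  205.382]
pos [575.5 270.2 144.1] yaw 120.85 tilt [-0.0621 -0.0061] turn -0.25 local cm [  0.22 -12.98   2.15] n 5 t 63.9 w 57.1 F [-0.2 -1.  -0. ]
[[[0.0,-2.6,0.4],-0.1],[[0.0,-2.6,0.4],-0.1],[[0.0,-2.6,0.4],-0.1],[[0.1,-2.6,0.4],-0.1],[[0.1,-2.6,0.4],-0.1]]
[[320.5 197.2]]
```

View pics/e30.png

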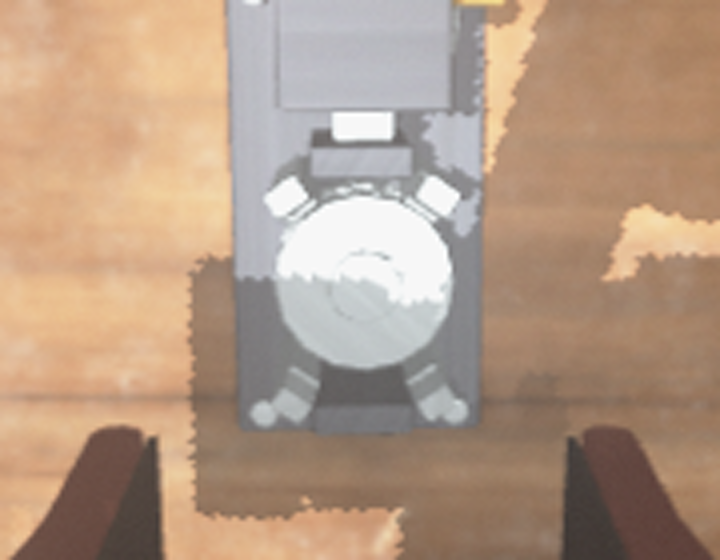

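Call:
arm_command:
  increments:
    - [[0, -1.0, 0], 0]
    - [[0, -2.0, 0], 0]
    - [[0, -2.0, 0], 0]
    - [[0, -2.0, 0], 0]
    - [[0, -2.0, 0], 0]
    - [[0, -2.0, 0], 0]
    - [[0, -1.5, 0], 0]
    - [[0, 0, 0], 0]
    - [[0, 0, 0], 0]

```text
t: 64.85
ee_pos: [455.1, 199.5, 144.6]
orientation: [-1.519, -2.679, 0.074]
ft_force: [-0.0, -1.0, 0.2]
width: 56.9
```

```bash
python3 -c "
from h import *
k=[461.8,205.4]
plan([*k,95],121.1,step=30);o,im=snap('wrist','w44.png')
print(w2pix('wrist',[[*k,75]],o))"
```

```text
pos [455.1 199.5 144.6] yaw 120.84 tilt [-0.0764 -0.0121] turn -0.26 local cm [0.02 1.23 4.89] n 2 t 64.85 w 56.9 F [-0.  -1.   0.2]
[[[0.0,0.6,2.4],-0.1],[[0.0,0.6,2.4],-0.1]]
[[319.2 229.5]]
```

View pics/w44.png

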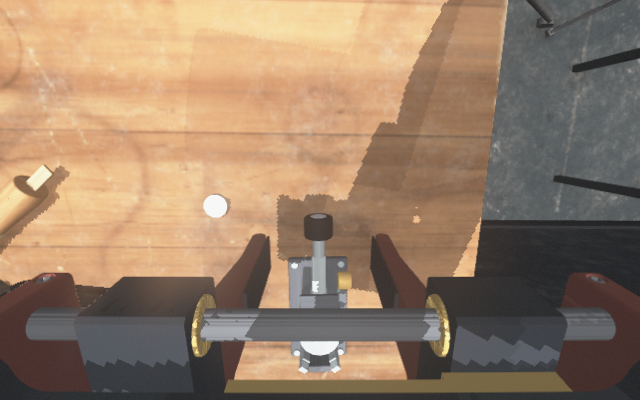

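Call:
arm_command:
  increments:
    - [[0, 0.4, 0.4], 0]
    - [[0, 0.4, 0.9], 0]
    - [[0, 0.4, 1.0], 0]
    - [[0, 0, 1.0], 0]
    - [[0, 0, 1.0], 0]
    - [[0, 0, 0.7], 0]
    - [[0, 0, 0], 0]
    - [[0, 0, 0], 0]

```text
t: 65.7
ee_pos: [463.2, 206.5, 87.0]
orientation: [-1.518, -2.679, 0.077]
ft_force: [-0.6, -0.2, 0.5]
width: 57.6
```

```bash
python3 -c "
from h import *
k=[461.8,205.4]
plan([*k,44],121.1,step=30)"
```

```text
pos [463.2 206.5  87. ] yaw 120.87 tilt [-0.0785 -0.013 ] turn -0.23 local cm [-0.14  0.14  4.3 ] n 2 t 65.7 w 57.6 F [-0.6 -0.2  0.5]
[[[-0.1,0.1,2.1],-0.1],[[-0.1,0.1,2.1],-0.1]]
```

Call:
arm_command:
  increments:
    - [[-0.1, 0.1, 0.6], 0]
    - [[0, 0, 0.8], 0]
    - [[0, 0, 0.8], 0]
    - [[0, 0, 0.8], 0]
    - [[0, 0, 0.8], 0]
    - [[0, 0, 0.4], 0]
    - [[0, 0, 0], 0]

```text
t: 66.4
ee_pos: [461.6, 205.6, 42.0]
orientation: [-1.518, -2.679, 0.075]
ft_force: [0.0, 0.7, -0.4]
width: 57.0
```

Call:
arm_command:
  increments:
    - [[0, 0, 0], 0]
    - [[0, 0, 0], 0]
    - [[0, 0, 0], 0]
    - [[0, 0, 0], 0]
    - [[0, 0, 0], 0]
    - [[0, 0, 0], 0]
    - [[0, 0, 0], 0]
    - [[0, 0, 0], 0]
    - [[0, 0, 0], 0]
  gripper: 0

```text
t: 67.3
ee_pos: [462.5, 205.3, 42.5]
orientation: [-1.518, -2.681, 0.074]
ft_force: [0.6, -0.7, -2.4]
width: 23.5
```

```bash
python3 -c "
from h import *
n=np.array([566.1,268.7]);ex=np.array([.855,.519])
plan([*(n-92*ex),44],121.1,step=30);snap('wrist','w45.png')"
```

```text
pos [462.5 205.3  42.5] yaw 120.91 tilt [-0.0753 -0.0127] turn -0.19 local cm [ 0.06  2.93 -0.36] n 1 t 67.3 w 23.5 F [ 0.6 -0.7 -2.4]
[[[0.1,2.9,-0.4],-0.2]]
```

View pics/w45.png

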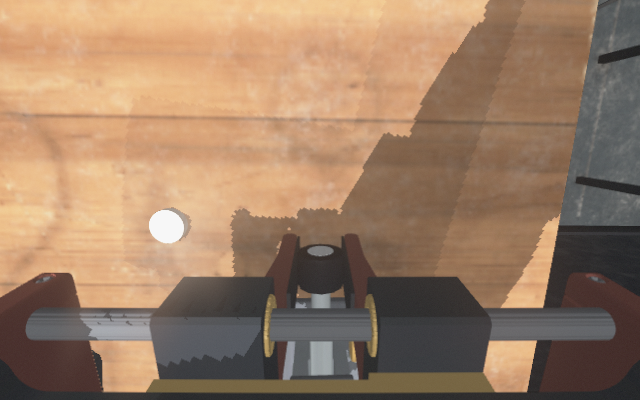

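Call:
arm_command:
  increments:
    - [[0, 0.4, -0.03], 0]
    - [[0, 0.4, -0.03], 0]
    - [[0, 0.4, -0.03], 0]
    - [[0, 0.4, -0.03], 0]
    - [[0, 0.4, -0.03], 0]
    - [[0, 0.4, -0.03], 0]
    - [[0, 0.4, -0.03], 0]
    - [[0, 0, 0], 0]

```text
t: 68.15
ee_pos: [483.5, 218.1, 42.5]
orientation: [-1.514, -2.676, 0.089]
ft_force: [0.3, -1.0, 0.5]
width: 23.3
```

```bash
python3 -c "
from h import *
n=np.array([566.1,268.7]);ex=np.array([.855,.519])
plan([*(n-92*ex),44],121.1,step=30)"
```

```text
pos [483.5 218.1  42.5] yaw 120.93 tilt [-0.0853 -0.0178] turn -0.17 local cm [ 0.04  0.47 -0.19] n 1 t 68.15 w 23.3 F [ 0.3 -1.   0.5]
[[[0.0,0.5,-0.2],-0.2]]
```

Call:
arm_command:
  increments:
    - [[0, 0.3, -0.03], 0]
    - [[0, 0.3, -0.03], 0]
    - [[0, 0.2, 0], 0]
    - [[0, 0, 0], 0]

```text
t: 68.55
ee_pos: [487.8, 220.7, 42.5]
orientation: [-1.511, -2.673, 0.099]
ft_force: [0.8, -0.9, -0.8]
width: 23.1
```

```bash
python3 -c "
from h import *
n=np.array([566.1,268.7]);ex=np.array([.855,.519])
plan([*(n-92*ex),44],121.1,step=30);snap('wrist','w46.png')"
```

```text
pos [487.8 220.7  42.5] yaw 120.96 tilt [-0.0925 -0.0218] turn -0.14 local cm [ 0.04 -0.03 -0.14] n 1 t 68.55 w 23.1 F [ 0.8 -0.9 -0.8]
[[[0.0,-0.0,-0.1],-0.1]]
```

View pics/w46.png

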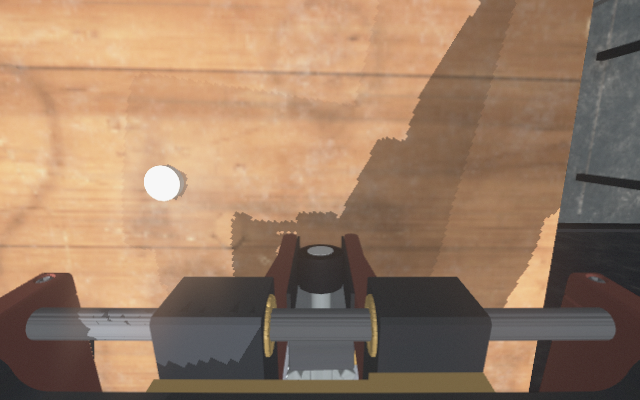

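Call:
arm_command:
  increments:
    - [[0, 0.2, -0.02], 0]
    - [[0, 0.2, 0], 0]
    - [[0, 0.2, 0], 0]

```text
t: 68.9
ee_pos: [487.7, 220.7, 42.3]
orientation: [-1.506, -2.666, 0.116]
ft_force: [-7.0, -6.1, 10.0]
width: 23.7
```

```bash
python3 -c "
from h import *
n=np.array([566.1,268.7]);ex=np.array([.855,.519])
plan([*(n-92*ex),44],121.1,step=30)"
```

```text
pos [487.7 220.7  42.3] yaw 120.98 tilt [-0.1043 -0.0281] turn -0.12 local cm [ 0.04 -0.02 -0.16] n 1 t 68.9 w 23.7 F [-7.  -6.1 10. ]
[[[0.0,-0.0,-0.2],-0.1]]
```

Call:
arm_command:
  increments:
    - [[0, 0, 0], 0]
    - [[0, 0, 0], 0]
    - [[0, 0, 0], 0]
    - [[0, 0, 0], 0]
    - [[0, 0, 0], 0]
    - [[0, 0, -0.4], 0]
    - [[0, -0.1, -0.8], 0]
    - [[0, -0.1, -1], 0]
    - [[0, -0.1, -1], 0]
    - [[0, -0.1, -1], 0]
    - [[0, -0.1, -1], 0]
    - [[0, -0.1, -1.2], 0]
    - [[0, -0.1, -1.2], 0]
    - [[0, -0.1, -1.2], 0]
    - [[0, -0.1, -1.2], 0]
    - [[0, 0, 0], 0]
    - [[0, 0, 0], 0]
  gripper: 0.65

```text
t: 70.6
ee_pos: [493.7, 220.6, 154.1]
orientation: [-1.51, -2.671, 0.104]
ft_force: [-0.4, -0.2, 0.2]
width: 57.2
```

```bash
python3 -c "
from h import *
n=np.array([566.1,268.7]);ex=np.array([.855,.519])
plan([*(n),144],121.1,step=30);o,im=snap('wrist','w47.png');print(w2pix('wrist',[[*(n-92*ex),75],[*(n-83*ex),75]],o))"
```

```text
pos [493.7 220.6 154.1] yaw 120.96 tilt [-0.0956 -0.0236] turn -0.14 local cm [0.37 8.75 0.2 ] n 3 t 70.6 w 57.2 F [-0.4 -0.2  0.2]
[[[0.1,2.9,0.1],-0.0],[[0.1,2.9,0.1],-0.0],[[0.1,2.9,0.1],-0.0]]
[[321.2 211.7]
 [321.2 222.4]]
```

View pics/w47.png

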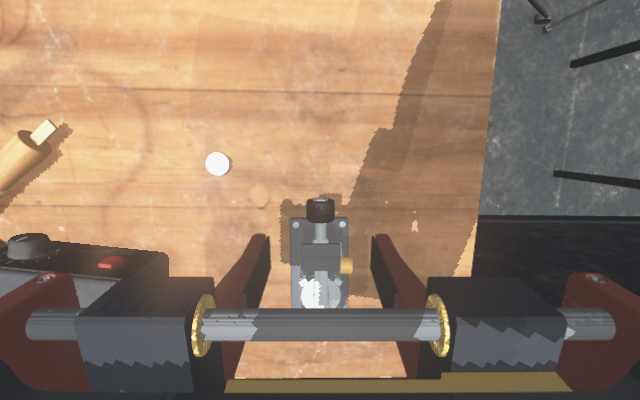

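Call:
arm_command:
  increments:
    - [[0, 1, 0], 0]
    - [[0, 1.5, 0], 0]
    - [[0, 1.5, 0], 0]
    - [[0, 1.5, 0], 0]
    - [[0, 1.0, 0], 0]
    - [[0, 0, 0], 0]
    - [[0, 0, 0], 0]

```text
t: 71.35
ee_pos: [551.2, 255.8, 142.9]
orientation: [-1.508, -2.667, 0.112]
ft_force: [-0.9, -0.2, 0.2]
width: 56.9
```

```bash
python3 -c "
from h import *
n=np.array([566.1,268.7]);ex=np.array([.855,.519])
o,im=snap('wrist','w48.png');print(w2pix('wrist',[[*n,44],[*(n-83*ex),75],[*(n-5*ex),66],[*(n-65*ex),74]],o))
cv2.imwrite('pics/e31.png',cv2.resize(im[100:250,230:410,::-1],None,fx=4,fy=4,interpolation=cv2.INTER_CUBIC));snap('scene','s9.png');s=cv2.imread('pics/s9.png');cv2.imwrite('pics/s9c.png',cv2.resize(s[90:200,230:360],None,fx=5,fy=5,interpolation=cv2.INTER_CUBIC))"
```

```text
[[320.2 234.4]
 [320.9 139. ]
 [320.9 236.2]
 [320.9 163.2]]
```

View pics/e31.png

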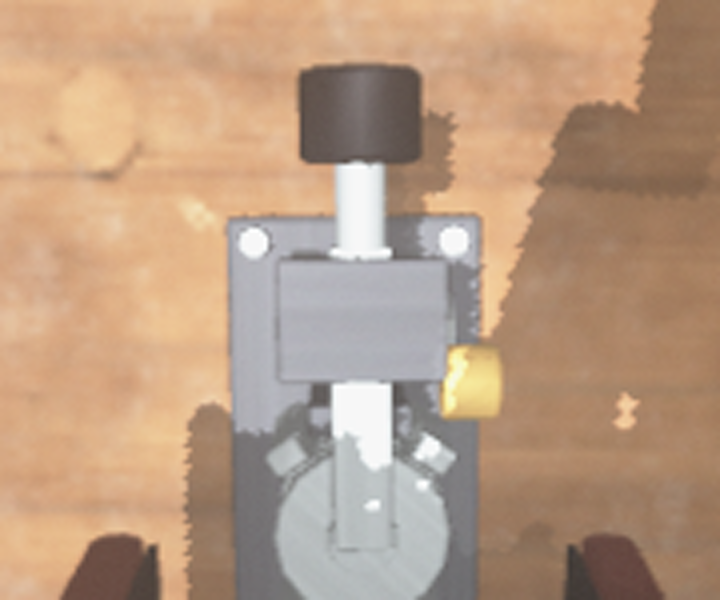

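View pics/s9c.png

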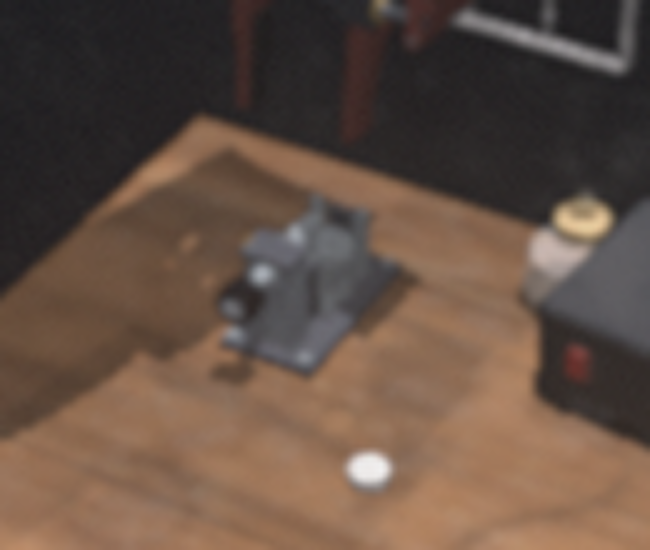

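```bash
python3 -c "
from workcell import *
print(get_obs()['ft_force']);print(close_job())"
```

```text
[ 0.04677244 -0.21866853 -0.15063541]
the job is handed in; nothing more can be done
None
```

The jig is ready for pressing and the job was handed in at about 71 s. No verdict was reported.

**What I did**
- I pulled the knob out about 30 mm.
- I set the plaster disc flat on the bench, about 160 mm from the nest.
- I stacked the die body, both spacers and the top disc (boss up) in the nest. One spacer had been knocked aside during the run, so I located it again before picking it up. I saw only two spacers on the bench.
- I pushed the knob in until it stopped, then let go.

**Last checks**
- **Pack:** the camera views showed each part flat in the nest and within about 1 mm of its axis as it was placed.
- **Bolt:** it lies across the pack. The knob-to-guide gap and the bar tip match the fully-in position to within about 1 mm, and the brass weight had fallen to the in side.
- **Robot:** the gripper was clear of everything and the force readings were near zero.
- **Tin, clamp and tweezers:** I did not touch them, but I did not measure their positions again at the end.

**Things that went less well**
- The fingers pressed on the bench once, at about 18 N, while I was reaching for the first spacer.
- The tool's tilt drifted to about 0.1 rad by the end. This did not visibly affect the parts.

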